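# Vacuum-sealing jam jars in a chamber with a stay-held lid

## Robot

A 6-joint arm with a two-finger parallel gripper is mounted at the origin on a cart in front of the work surface, level with it; the furniture and walls round the work are solid. World frame = base frame: x ahead of the robot, y to its left, z up, the work surface at z = 0. Lengths are in mm, angles in rad, forces in N, time in s.
With the tool pointing down it reaches from about 350 to 875 mm from the base axis. Payload 4.2 kg.
Tool frame: the origin (TCP) lies on the centre line of the jaws, within the pads' length; the fingertips stand 22 mm ahead of it and the grasp point (between the pads) lies 3 mm ahead of it (arm.nose_length is the distance from the TCP to the fingertips, in mm); z points along the fingers, x is the direction in which the jaws open and shut, and the axes are right-handed (so a half turn about z gives the same grasp; the last joint's range is limited). The gripper opens to 85 mm and grips with 20 to 120 N. Pads are 22 mm wide; open, the fingers measure 114 mm over their backs; the gripper's body (76 mm by 85 mm) begins 54 mm behind the grasp point. The pads swing forward as they close: fully open they stand 13 mm farther back than shut.
Start: joints at [1.4, 0.385, 0.008, 0, -1.194, -0.259], TCP at [260.397, 568.148, 253.312] pointing down, gripper open.
Joint ranges: [-3.14, 3.14], [-1.21, 2.06], [-1.07, 1.41], [-3.16, 2.05], [-2.99, -0.16], [-3.1, 3.1]. Speed limits (rad/s): [2.79, 2.79, 3.14, 3.14, 3.14, 3.14].

## Interface

Orientations are given as a unit quaternion [x, y, z, w].
In Python, from bench import telemetry, get_image, workorder, nets, arm gives the robot as it stands.
- The arm moves only by the tool apply_moves, never from a script. Its argument "steps" is a list of rows, each an object with "hand": the opening, from 0 (shut) to 1 (fully open); "xyz": the shift along the tool's x, y, z in cm, a list of three; "delta_rot": the turn, a rotation vector about the tool's x, y, z in rad, a list of three. In form: [{"hand": hand, "xyz": [x, y, z], "delta_rot": [wx, wy, wz]}, ...]. A call has 1 to 12 rows; each row is the pose to reach, as a shift and turn from the pose commanded when the call began, along the tool's axes at that moment; what a row does not reach only later rows make up. A row lasts 1/12 s, in which the tool goes at most 41.7 mm and 7.16 degrees, less where a joint would pass 70% of its speed; a pose out of reach is approached as far as the arm can. A call with a gripper value outside its range is refused whole. The fingers move at their own pace and stop on an object; the grip force is fixed at half the most. Time passes only in rows, so rows that repeat a pose let the fingers close. It gives the time, the measured TCP pose, the force and the opening at its end, in the units of the state.
- telemetry.read_state(): the state, without advancing time (a new reading comes with each control period).
- get_image(name): name is "side" or "top"; returns a dict with "frame" (384x512x3 uint8, blue, green, red), "fx", "fy", "cx", "cy" (pixels), "origin" and "orientation" of the camera in the world. Camera axes: x right, y down, z forward; pixel columns grow to the right and rows downward; lengths in mm; the calibration is good to about 2 mm. A picture is of the moment at which its call begins. There is no depth.
- workorder.job_done(): hands the job in, once; it reports no verdict.
Trained networks look in a picture, given as the dict that the camera call returned (one of the last four; its "shot" number tells which), for a name from the list of things; names that differ only in an ending like _2 or _b are one class to them, and where a whole thing is asked for, a point or a joint stands for the part that bears it (a point fixed in the world has none). Each returns a list of dicts, best first, with "confidence" (0 to 1); they miss things now and then, are a little off and sometimes report something else, mostly with a low value. They report only what shows in the picture. A call takes as long as a camera call. They do not tell look-alikes from the thing itself.
- nets.recognise(picture, label): "xyz" ([x, y, z] in mm, in world coordinates, good to about 4 mm: the middle of the surface that is visible of it).
- nets.outline_of(picture, label): "pixels" (384x512 bool, what is visible of it).
- nets.pinpoint(picture, label): "xyz" ([x, y, z] in mm, in world coordinates, good to about 4 mm: a listed point, or the origin of a listed thing).
The state is a dict: "clock": time; "joints": joint angles; "joint_vel": joint speeds; "joint_efforts": joint torques, N m; "position": TCP position; "ee_rot": TCP orientation; "contact_force": force on the tool from outside, world axes, zero at the start; "wrist_torque": the same for the moment, N m; "gripper_width": finger opening in mm.
Only numpy, scipy, OpenCV 4.12 (cv2) and the standard library are available. Lean on these libraries where they do the work, as an engineer would, in place of code of your own. Each camera call takes 0.05 s, during which the arm holds its last target.

## Task

Vacuum-seal the jam jars: raise the lid of the vacuum chamber and lock its folding stay by pushing the red knob back until the stay snaps straight and past centre, so that the lid stays up unaided, then stand every jam jar upright inside the chamber. When all the jars are in, pull the knob forward to unlock the stay and lower the lid gently, without letting it fall, until it is fully shut; last, turn the blue lever of the suction cock to the green half-open mark (45 degrees), so that the air is drawn off slowly. Leave the other things on the worktop where they are.

Things in the scene. Friction and masses are not known exactly. Their poses are not given: they have to be found in the camera images.
- vac_chamber: fixed vacuum chamber: aluminium open box 180 mm deep (x), 300 wide (y), rim at z 82, walls 8; white pump housing on its right (y -160 to -275, 75 high). Origin under the box's centre, x from its front (robot side) to the hinged back. Inner floor z 10, clear x +-82, y +-142 mm. Three jars fit in a row along y 88 mm apart at x about -30, where the hand clears the raised lid leaning over the back.
- lid (a joint): angle of the clear metal-framed lid (182 x 300 x 14 mm, 0.6 kg) about its hinge on the back rim: 0 shut, grows as the front edge rises; the stay stops it at 1.35. Lifting takes 3 to 4 N at the handle. Hinge friction holds the lid above about 1.15; let go below that with the stay not locked, it falls shut.
- lid_hinge (a point): middle of the lid's hinge line; chamber frame (90, 0, 85) mm. The hinge runs along the chamber's y.
- lid_handle (a point): middle of the lid's handle: black bar along y, 140 mm long, 13 thick, 43 mm in front of the lid's front edge on two posts 116 mm apart (36 mm gap behind it). Radius 225 mm about the hinge: in front of the shut lid at z 92 mm, above the top edge of the raised lid, so it can be pinched from above (fingers before and behind) all the way.
- stay_elbow (a joint): opening of the two-link folding stay on the chamber's left side: 0 folded (lid shut), grows as the lid rises, 2.76 with both links in line (lid at 1.35), 3.11 at its stop past centre. Locked above 2.95: the lid rests on it at about 1.32. The elbow stands out towards the robot as the lid rises and lies past centre, towards the hinge, when locked.
- stay_knob (a point): middle of the red knob at the stay's elbow: cylinder along y, 18 mm thick, 36 long, 60 mm outside the left wall on a thin stem. Swings in the chamber's x-z plane on a 74 mm circle about stay_foot. Push it back (+x) round the circle with 4 to 6 N until it stops, 48 mm behind and 56 above stay_foot: locked. Pulled forward to right above stay_foot it is unlocked, and hinge friction holds the lid.
- stay_foot (a point): the point on the axis of the stay's lower pivot (fixed on the chamber) that lies beside the knob: centre of the knob's circle; chamber frame (-5, 210, 73) mm.
- cock (a joint): angle of the suction cock's lever: 0 shut (lever points to the chamber's front), grows counter-clockwise seen from above (the tip goes to the right, away from the chamber), 1.571 fully open; the half-open mark is at 0.785. Stays where it is left (0.06 Nm friction).
- cock_axis (a point): point on the cock's upright axis at the lever's height, on the pump housing; chamber frame (-10, -218, 127) mm.
- cock_grip (a point): where to take the lever: middle of its blue grip, 66 mm from the axis; grip 62 mm long, 16 wide, 12 high, 52 mm above the pump housing. Scale disc under it, 40 mm radius, green mark at 45 degrees, black marks at 0 and 90.
- jam_jar_1: squat glass jam jar, red jam, brass-coloured cap, 54 mm tall, 56 mm in diameter, about 0.18 kg; origin at the centre of its foot, z up its axis. May be absent (None).
- jam_jar_2: squat glass jam jar, orange jam, white cap, 54 mm tall, 56 mm in diameter, about 0.18 kg; origin at the centre of its foot, z up its axis. May be absent (None).
- jam_jar_3: squat glass jam jar, dark purple jam, dark steel cap, 54 mm tall, 56 mm in diameter, about 0.18 kg; origin at the centre of its foot, z up its axis. May be absent (None).
- jam_jar_4: squat glass jam jar, green jam, red cap, 54 mm tall, 56 mm in diameter, about 0.18 kg; origin at the centre of its foot, z up its axis. May be absent (None).
- mill_small: bystander: small clear salt shaker with a white top, 44 x 90 mm; origin at its foot. Not to be loaded or moved.
- tin: bystander: closed tin, 75 mm in diameter, 66 mm high; origin at its foot.
- mug_dots: bystander: dotted mug, 93 mm high; origin at its foot.
Mind the look-alikes: they are no part of the job. Leave any turquoise look-alike of the jam_jar_1 alone.

How it is judged (in metres and radians):
On the way, in this order (a step that is already met when the one before it is completed fails the run):
1. the lid is up with its stay locked past centre, the robot's fingers off it (value of joint lid above 1.25 rad and value of joint stay_elbow above 2.95 rad and contact force between the fingers and vac_chamber below 0.2 N), for 0.5 s.
2. with the lid still locked up, every jam jar that is there stands upright inside the chamber, released (value of joint lid above 1.25 rad and value of joint stay_elbow above 2.95 rad and x of jam_jar_1 in the frame of vac_chamber between -0.075 and 0.075 m and y of jam_jar_1 in the frame of vac_chamber between -0.135 and 0.135 m and z of jam_jar_1 in the frame of vac_chamber between 0 and 0.025 m and angle between each of jam_jar_1, jam_jar_2, jam_jar_3, jam_jar_4's own z axis and vertical below 0.2 rad and x of jam_jar_2 in the frame of vac_chamber between -0.075 and 0.075 m and y of jam_jar_2 in the frame of vac_chamber between -0.135 and 0.135 m and z of jam_jar_2 in the frame of vac_chamber between 0 and 0.025 m and x of jam_jar_3 in the frame of vac_chamber between -0.075 and 0.075 m and y of jam_jar_3 in the frame of vac_chamber between -0.135 and 0.135 m and z of jam_jar_3 in the frame of vac_chamber between 0 and 0.025 m and x of jam_jar_4 in the frame of vac_chamber between -0.075 and 0.075 m and y of jam_jar_4 in the frame of vac_chamber between -0.135 and 0.135 m and z of jam_jar_4 in the frame of vac_chamber between 0 and 0.025 m and contact force between the fingers and jam_jar_1 below 0.2 N and contact force between the fingers and jam_jar_2 below 0.2 N and contact force between the fingers and jam_jar_3 below 0.2 N and contact force between the fingers and jam_jar_4 below 0.2 N), for 0.3 s.
3. the lid is fully shut over the jars (value of joint lid below 0.04 rad and x of jam_jar_1 in the frame of vac_chamber between -0.075 and 0.075 m and y of jam_jar_1 in the frame of vac_chamber between -0.135 and 0.135 m and z of jam_jar_1 in the frame of vac_chamber between 0 and 0.025 m and angle between each of jam_jar_1, jam_jar_2, jam_jar_3, jam_jar_4's own z axis and vertical below 0.2 rad and x of jam_jar_2 in the frame of vac_chamber between -0.075 and 0.075 m and y of jam_jar_2 in the frame of vac_chamber between -0.135 and 0.135 m and z of jam_jar_2 in the frame of vac_chamber between 0 and 0.025 m and x of jam_jar_3 in the frame of vac_chamber between -0.075 and 0.075 m and y of jam_jar_3 in the frame of vac_chamber between -0.135 and 0.135 m and z of jam_jar_3 in the frame of vac_chamber between 0 and 0.025 m and x of jam_jar_4 in the frame of vac_chamber between -0.075 and 0.075 m and y of jam_jar_4 in the frame of vac_chamber between -0.135 and 0.135 m and z of jam_jar_4 in the frame of vac_chamber between 0 and 0.025 m), for 0.3 s.
4. the cock's lever is turned to the half-open mark (value of joint lid below 0.04 rad and value of joint cock between 0.685 and 0.885 rad), for 0.2 s.
At the end, for the whole second after the job is handed in: The lid is shut (within 0.04 rad) over every jam jar present, each standing upright on the chamber floor (tilt under 0.2 rad), and the cock lever stands at 0.785 within 0.1 rad; the robot touches nothing (all of step 4 and x of jam_jar_1 in the frame of vac_chamber between -0.075 and 0.075 m and y of jam_jar_1 in the frame of vac_chamber between -0.135 and 0.135 m and z of jam_jar_1 in the frame of vac_chamber between 0 and 0.025 m and angle between each of jam_jar_1, jam_jar_2, jam_jar_3, jam_jar_4's own z axis and vertical below 0.2 rad and x of jam_jar_2 in the frame of vac_chamber between -0.075 and 0.075 m and y of jam_jar_2 in the frame of vac_chamber between -0.135 and 0.135 m and z of jam_jar_2 in the frame of vac_chamber between 0 and 0.025 m and x of jam_jar_3 in the frame of vac_chamber between -0.075 and 0.075 m and y of jam_jar_3 in the frame of vac_chamber between -0.135 and 0.135 m and z of jam_jar_3 in the frame of vac_chamber between 0 and 0.025 m and x of jam_jar_4 in the frame of vac_chamber between -0.075 and 0.075 m and y of jam_jar_4 in the frame of vac_chamber between -0.135 and 0.135 m and z of jam_jar_4 in the frame of vac_chamber between 0 and 0.025 m).
It fails at once if the lid is dropped (it closes faster than 2.5 rad/s) (velocity of joint lid below -2.5 rad/s).
It fails at once if a bystander (salt shaker, tin, dotted mug) is moved more than 30 mm (distance of any of mill_small, tin, mug_dots from where it was at the start of the episode above 0.03 m).
Of jam_jar_1, jam_jar_2, jam_jar_3, jam_jar_4 only 2 to 3 are there at a start; the rules pass over those that are not, and their reading is None.
At some moment in a run one of jam_jar_1, jam_jar_2, jam_jar_3, jam_jar_4 may be knocked a few centimetres aside while the robot is not near it.
It also fails if it takes over 210 s, if anything falls off the work surface, if the arm or the gripper's body presses on something with over 40 N, if the wrist force passes 120 N, or if a joint passes its speed limit or range.

## Working session

There is one attempt and no reset: what is moved stays moved. The work goes in short steps, Python scripts to look and compute and a tool call to move; the robot and the scene stay as the last step left them, time stands still between calls to the robot, and variables do not carry over. Pictures are saved under pics/ and viewed, and the job is handed in when it is done.

Besides the shell and the picture viewer there is one more tool, called after ">>>" as a command line: name --argument value ..., lists and objects as JSON in quotes. apply_moves: Moves the arm, as the interface text tells. Its arguments: {"type":"object","properties":{"steps":{"type":"array"}},"required":["steps"]}

```bash
ls; mkdir -p pics
cat > h.py <<'E'
from bench import telemetry,get_image,workorder,nets,arm
import numpy as np,cv2
from scipy.spatial.transform import Rotation as R
def snap(n,f,scale=1.5,crop=None):
    p=get_image(n); im=p["frame"]
    if crop: im=im[crop[1]:crop[3],crop[0]:crop[2]]
    im=np.ascontiguousarray(im)
    cv2.imwrite("pics/"+f,cv2.resize(im,None,fx=scale,fy=scale,interpolation=cv2.INTER_CUBIC)); return p
def proj(p,X):
    r=R.from_quat(p["orientation"]).as_matrix(); c=r.T@(np.array(X,float)-p["origin"])
    return np.array([p["fx"]*c[0]/c[2]+p["cx"],p["fy"]*c[1]/c[2]+p["cy"]])
def ray(p,u,v):
    r=R.from_quat(p["orientation"]).as_matrix()
    d=r@np.array([(u-p["cx"])/p["fx"],(v-p["cy"])/p["fy"],1]); return np.array(p["origin"]),d/np.linalg.norm(d)
def atz(p,u,v,z):
    o,d=ray(p,u,v); return o+d*(z-o[2])/d[2]
def tri(r1,r2):
    (o1,d1),(o2,d2)=r1,r2
    A=np.stack([d1,-d2],1); t=np.linalg.lstsq(A,o2-o1,rcond=None)[0]
    a,b=o1+d1*t[0],o2+d2*t[1]; return (a+b)/2,np.linalg.norm(a-b)
def st():
    s=telemetry.read_state(); return s
E
python3 - <<'E'
from h import *
s=st(); print(s)
for n in("side","top"):
    p=snap(n,n+"0.png"); print(n,p["origin"],p["orientation"],p["fx"],p["fy"],p["cx"],p["cy"])
    for l in ["vac_chamber","lid_hinge","lid_handle","stay_knob","stay_foot","cock_axis","cock_grip","jam_jar_1","mill_small","tin","mug_dots"]:
        r=nets.pinpoint(p,l)
        for q in r[:6]: print(n,l,np.round(q["xyz"],0),round(q["confidence"],2),np.round(proj(p,q["xyz"])))
print(arm.nose_length,[a for a in dir(arm) if a[0]!='_'])
E
```

```text
pics
{'clock': 0.0, 'joints': array([ 1.39959999e+00,  3.85553872e-01,  6.64039526e-03, -5.28474279e-04,
       -1.19399559e+00, -2.58607603e-01]), 'joint_vel': array([ 0.0017166 , -0.0003402 , -0.00045327,  0.00107776,  0.0012607 ,
        0.00221457]), 'joint_efforts': array([ 1.12897674e-04, -3.92289555e+01,  1.88406211e+01,  4.18622062e+00,
       -4.53539193e-03, -4.60376484e-06]), 'position': array([260.17932021, 567.68420591, 252.22447817]), 'ee_rot': array([-5.39967360e-01,  8.41685258e-01, -6.12977455e-04, -8.94700269e-04]), 'contact_force': array([ 0.19682847, -0.22911269, -0.08266575]), 'wrist_torque': array([-0.01037657, -0.09216499, -0.05604013]), 'gripper_width': 85.40839058742372}
side [ 178.23846617 1319.75038305  614.41790773] [-0.09161363  0.81328601 -0.5688431   0.08118091] 407.4010988431315 407.4010988431315 253.1202638206281 193.51542766947603
side vac_chamber [566. 117.   1.] 0.85 [233. 237.]
side lid_hinge [667. 118.  85.] 0.84 [204. 213.]
side lid_handle [438. 110.  95.] 0.97 [270. 214.]
side stay_knob [492. 322.  31.] 0.56 [237. 261.]
side stay_knob [553. 328
[... 773 characters left out ...]
29.] 0.55 [290. 208.]
top lid_handle [497. 323.  28.] 0.17 [150. 214.]
top stay_knob [497. 322.  25.] 0.55 [151. 215.]
top cock_axis [ 574. -104.  130.] 0.61 [287. 186.]
top cock_grip [ 510. -111.  128.] 0.6 [290. 208.]
top jam_jar_1 [ 397. -109.    0.] 0.8 [287. 246.]
top jam_jar_1 [ 434. -418.   -2.] 0.7 [384. 235.]
top jam_jar_1 [ 387. -214.    3.] 0.66 [320. 250.]
top jam_jar_1 [ 383. -314.    2.] 0.59 [352. 251.]
top jam_jar_1 [ 566. -261.   -2.] 0.47 [334. 194.]
top mill_small [ 437. -418.    0.] 0.75 [384. 234.]
top mill_small [345. 411.   4.] 0.67 [123. 263.]
top tin [ 715. -261.   -2.] 0.57 [332. 148.]
top mug_dots [ 566. -260.   -3.] 0.61 [333. 194.]
22.0 ['IKError', 'nose_length']
```

View pics/top0.png

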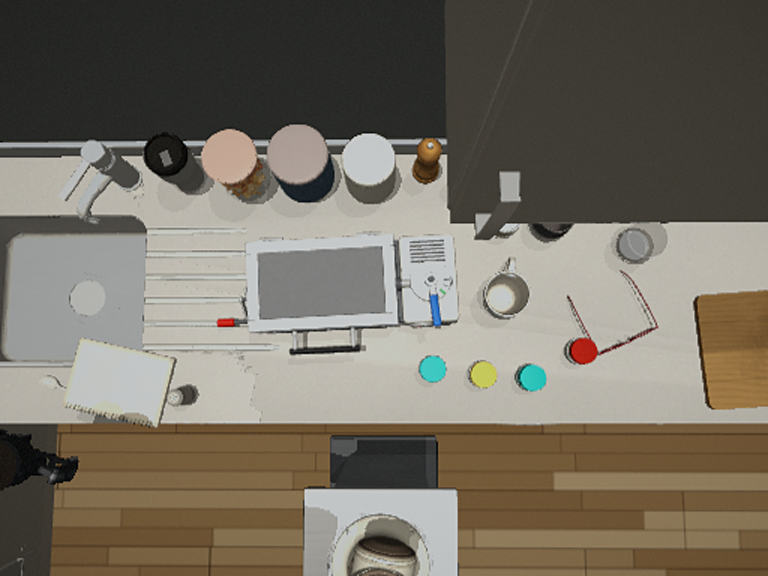

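View pics/side0.png

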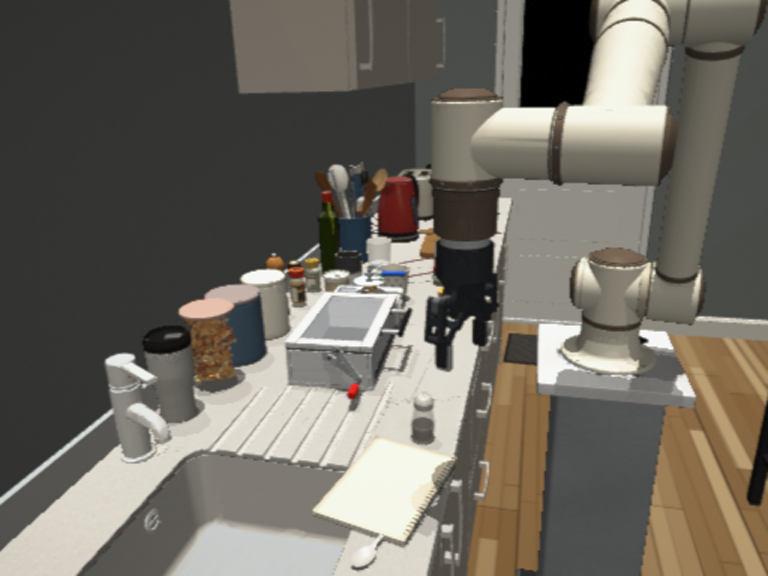

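Run:
```python
from h import *
a=snap("top","topc.png",5,(270,170,430,290))
b=snap("side","sidec.png",5,(240,130,370,250))
for p in (a,b):
  for l in ["jam_jar_1","jam_jar_2","jam_jar_3","jam_jar_4"]:
    for q in nets.pinpoint(p,l): print(l,np.round(q["xyz"]),round(q["confidence"],2),np.round(proj(p,q["xyz"])))
  o=nets.outline_of(p,"vac_chamber")
```

```text
jam_jar_1 [ 396. -109.    0.] 0.83 [287. 247.]
jam_jar_1 [ 388. -211.    0.] 0.82 [319. 249.]
jam_jar_1 [ 433. -418.   -2.] 0.8 [384. 235.]
jam_jar_2 [ 396. -109.    0.] 0.83 [287. 247.]
jam_jar_2 [ 388. -211.    0.] 0.82 [319. 249.]
jam_jar_2 [ 433. -418.   -2.] 0.8 [384. 235.]
jam_jar_3 [ 396. -109.    0.] 0.83 [287. 247.]
jam_jar_3 [ 388. -211.    0.] 0.82 [319. 249.]
jam_jar_3 [ 433. -418.   -2.] 0.8 [384. 235.]
jam_jar_4 [ 396. -109.    0.] 0.83 [287. 247.]
jam_jar_4 [ 388. -211.    0.] 0.82 [319. 249.]
jam_jar_4 [ 433. -418.   -2.] 0.8 [384. 235.]
jam_jar_1 [ 434. -418.    1.] 0.61 [294. 189.]
jam_jar_1 [ 509. -110.  130.] 0.32 [263. 182.]
jam_jar_2 [ 434. -418.    1.] 0.61 [294. 189.]
jam_jar_2 [ 509. -110.  130.] 0.32 [263. 182.]
jam_jar_3 [ 434. -418.    1.] 0.61 [294. 189.]
jam_jar_3 [ 509. -110.  130.] 0.32 [263. 182.]
jam_jar_4 [ 434. -418.    1.] 0.61 [294. 189.]
jam_jar_4 [ 509. -110.  130.] 0.32 [263. 182.]
```

View pics/topc.png

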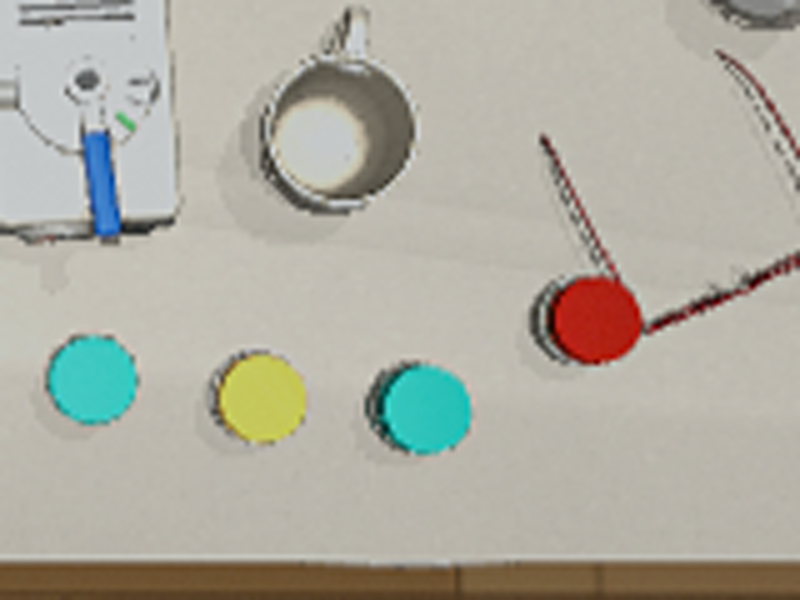

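View pics/sidec.png

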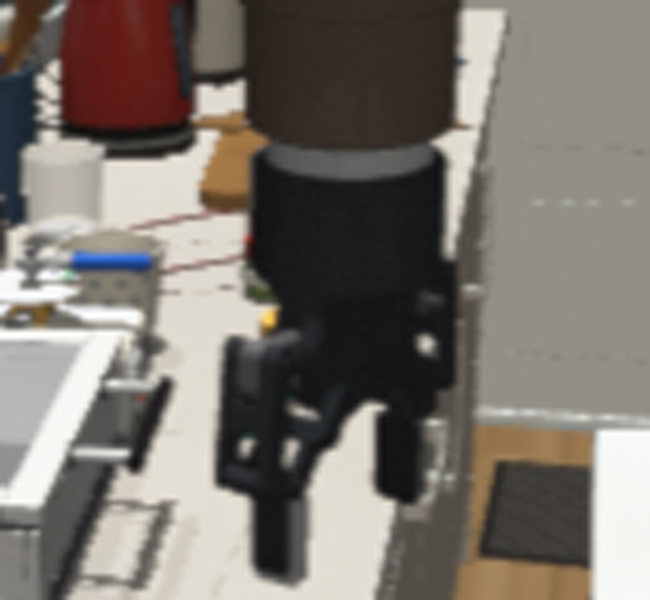

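```bash
cat >> h.py <<'E'
def step(target,a=None,quiet=False):
    """world target mm, tool-x heading a (rad) -> xyz cm in tool frame and rotvec"""
    s=st(); r=R.from_quat(s["ee_rot"])
    d=r.inv().apply(np.array(target,float)-s["position"])/10
    x=r.apply([1,0,0]); h=np.arctan2(x[1],x[0])
    if a is None: a=h
    T=R.from_matrix(np.array([[np.cos(a),np.sin(a),0],[np.sin(a),-np.cos(a),0],[0,0,-1]]))
    rv=(r.inv()*T).as_rotvec()
    if not quiet: print("xyz cm",np.round(d,2),"rot",np.round(rv,3),"heading",round(h,3),"len",round(np.linalg.norm(d),1))
    return d,rv
E
python3 - <<'E'
from h import *
from scipy.optimize import least_squares
L={"vac_chamber":(0,0,0),"lid_hinge":(90,0,85),"lid_handle":(-135,0,92),"stay_foot":(-5,210,73),"cock_axis":(-10,-218,127)}
obs=[]
for k in range(3):
  for n in("side","top"):
    p=get_image(n)
    for l in L:
      r=nets.pinpoint(p,l)
      if r and r[0]["confidence"]>.5: obs.append((l,r[0]["xyz"]))
def f(v):
    c,s=np.cos(v[2]),np.sin(v[2])
    return np.concatenate([[v[0]+c*L[l][0]-s*L[l][1]-x[0],v[1]+s*L[l][0]+c*L[l][1]-x[1]] for l,x in obs])
r=least_squares(f,[573,116,.04],loss="soft_l1",f_scale=4); print(r.x)
for (l,x),e in zip(obs,f(r.x).reshape(-1,2)): print(l,np.round(x),np.round(e,1),"zerr",round(L[l][2]-x[2],1))
p=get_image("top");q=get_image("side")
c,s=np.cos(r.x[2]),np.sin(r.x[2])
for img,n in((p,"fitt.png"),(q,"fits.png")):
  im=cv2.resize(img["frame"],None,fx=3,fy=3,interpolation=cv2.INTER_CUBIC)
  pts=[(-90,-150,82),(-90,150,82),(90,150,82),(90,-150,82),(-135,-70,92),(-135,70,92),(-5,210,73),(-10,-218,127)]
  for (x,y,z) in pts:
    u=proj(img,(r.x[0]+c*x-s*y,r.x[1]+s*x+c*y,z)); cv2.circle(im,tuple(int(round(3*t)) for t in u),3,(0,0,255),-1)
  u=proj(img,(r.x[0],r.x[1],80))*3; x0,y0=int(u[0])-350,int(u[1])-250
  cv2.imwrite("pics/"+n,im[max(y0,0):y0+500,max(x0,0):x0+700])
E
```

```text
[5.72412241e+02 1.17456058e+02 5.85339122e-02]
vac_chamber [568. 121.   2.] [ 4.3 -3.5] zerr -2.4
lid_handle [440. 108.  93.] [-2.2  2.1] zerr -1.4
cock_axis [ 576. -104.  130.] [-1.2  3.7] zerr -2.8
vac_chamber [569. 115.   1.] [3.  2.8] zerr -1.1
lid_hinge [663. 124.  86.] [-0.5 -1.5] zerr -0.7
lid_handle [439. 112.  93.] [-1.  -2.1] zerr -1.0
cock_axis [ 573. -101.  132.] [ 1.8 -0.1] zerr -5.0
vac_chamber [568. 119.  -1.] [ 4.5 -1.6] zerr 0.7
lid_hinge [663. 124.  82.] [-0.5 -1.1] zerr 2.5
lid_handle [438. 105.  93.] [-0.8  4.5] zerr -1.3
stay_foot [555. 330.  68.] [ 0.4 -3.3] zerr 5.3
cock_axis [ 579. -103.  130.] [-3.9  1.9] zerr -3.1
vac_chamber [572. 118.  -0.] [ 0.2 -0.1] zerr 0.5
lid_hinge [664. 122.  85.] [-1.9  0.3] zerr -0.1
lid_handle [440. 112.  92.] [-2.3 -2.2] zerr 0.0
cock_axis [ 572. -101.  127.] [3.3 0.2] zerr -0.2
vac_chamber [567. 120.  -2.] [ 5.3 -2. ] zerr 2.3
lid_hinge [664. 122.  86.] [-1.7  1. ] zerr -0.8
lid_handle [438. 108.  92.] [-0.2  2.1] zerr -0.4
stay_foot [557. 328.  70.] [-1.6 -1.6] zerr 3.4
cock_axis [ 575. -102.  125.] [-0.2  1.7] zerr 2.1
vac_chamber [572. 115.   2.] [0.8 2.3] zerr -2.2
lid_hinge [663. 124.  85.] [-0.5 -0.8] zerr -0.4
lid_handle [439. 112.  90.] [-1.  -2.1] zerr 1.8
cock_axis [ 575. -101.  131.] [0.1 0.6] zerr -3.6
```

View pics/fitt.png

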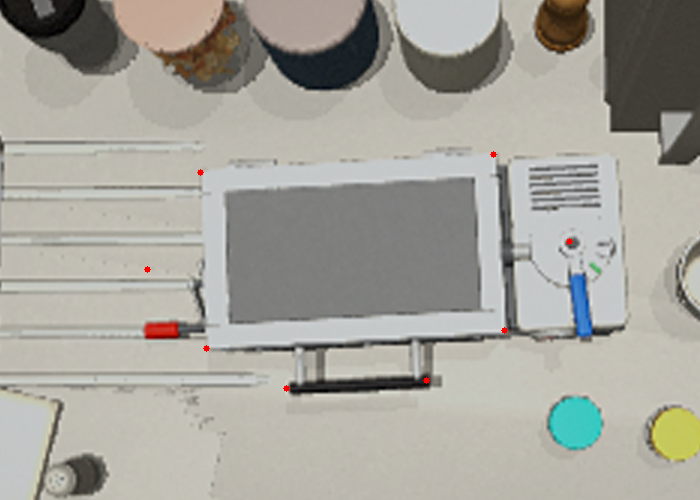

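View pics/fits.png

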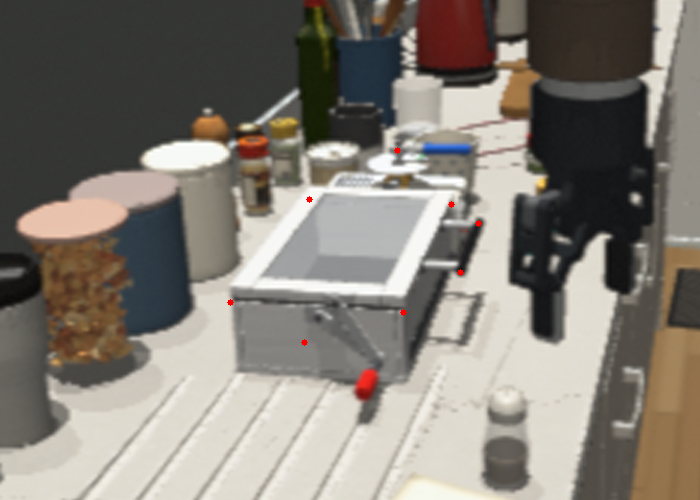

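Run:
```python
from h import *
step((437.6,109.6,190),-3.083)
```

```text
xyz cm [ 34.3  -35.21   6.33] rot [-0.    -0.     1.082] heading -2.001 len 49.6
```

>>> apply_moves --steps '[{"hand": 0.5,"xyz": [5.7,-5.9,0],"delta_rot": [0,0,0.1]},{"hand": 0.5,"xyz": [8.6,-8.8,0],"delta_rot": [0,0,0.2]},{"hand": 0.5,"xyz": [11.4,-11.7,0],"delta_rot": [0,0,0.3]},{"hand": 0.5,"xyz": [14.3,-14.7,0],"delta_rot": [0,0,0.4]},{"hand": 0.5,"xyz": [17.1,-17.6,0.5],"delta_rot": [0,0,0.5]},{"hand": 0.5,"xyz": [20,-20.5,1],"delta_rot": [0,0,0.6]},{"hand": 0.5,"xyz": [22.9,-23.5,2],"delta_rot": [0,0,0.7]},{"hand": 0.5,"xyz": [25.7,-26.4,3],"delta_rot": [0,0,0.8]},{"hand": 0.5,"xyz": [28.6,-29.3,4],"delta_rot": [0,0,0.9]},{"hand": 0.5,"xyz": [31.4,-32.3,5],"delta_rot": [0,0,1.0]},{"hand": 0.5,"xyz": [34.3,-35.2,6.3],"delta_rot": [0,0,1.08]},{"hand": 0.5,"xyz": [34.3,-35.2,6.3],"delta_rot": [0,0,1.08]}]'

```text
clock: 4.7
position: [437.9, 107.8, 190.4]
ee_rot: [-0.029, 1.0, 0.0, 0.001]
contact_force: [1.0, 0.5, 0.2]
gripper_width: 42.9
```

Run:
```python
from h import *
s=st();print(s["position"],s["joints"],s["gripper_width"])
p=snap("side","s1.png",5,(230,150,350,260)); 
for q in nets.pinpoint(p,"jam_jar_1"): print(q["xyz"],q["confidence"])
for q in nets.pinpoint(p,"lid_handle"): print(q["xyz"],q["confidence"])
step((437.6,109.6,92),-3.083)
```

```text
[437.86163976 107.79468628 190.42025365] [ 6.03704005e-01  1.48941058e-01 -4.94750223e-01  1.42586067e-04
 -9.25554353e-01 -5.45194286e-01] 42.88019956315498
[397.8, -107.4, -3.6] 0.77
[437.4, -417.0, 1.5] 0.62
[384.2, -213.4, 1.4] 0.49
[380.7, -309.8, 1.1] 0.45
[438.4, 109.0, 92.7] 0.7
[505.4, -113.3, 132.7] 0.23
xyz cm [-0.04  0.27  9.76] rot [-0.001 -0.002 -0.003] heading -3.086 len 9.8
```

View pics/s1.png

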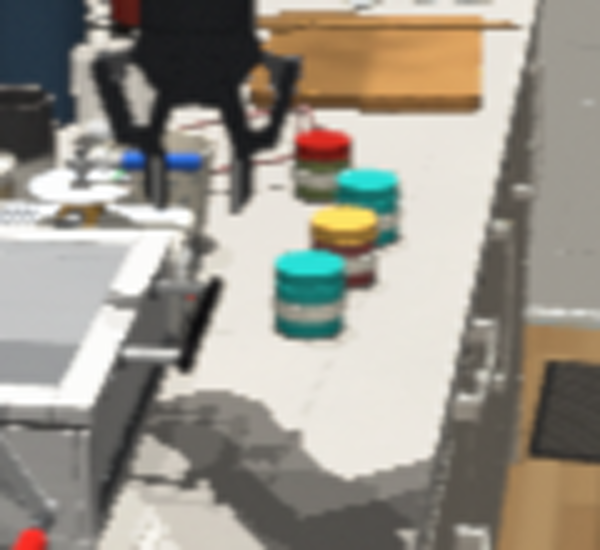

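The picture shows the candidates: turquoise cap and jam (62,59 in a crop ×5 → decoy at 398,-107), brass cap with red jam (jam_jar_1, at 386,-213), turquoise again (382,-312, decoy), red cap with green jam (jam_jar_4, at 435,-418). So jars 1 and 4 are present.

>>> apply_moves --steps '[{"hand": 0.5,"xyz": [0,0.25,3],"delta_rot": [0,0,0]},{"hand": 0.5,"xyz": [0,0.25,6],"delta_rot": [0,0,0]},{"hand": 0.5,"xyz": [0,0.25,8],"delta_rot": [0,0,0]},{"hand": 0.5,"xyz": [0,0.25,9.7],"delta_rot": [0,0,0]},{"hand": 0.5,"xyz": [0,0.25,9.7],"delta_rot": [0,0,0]}]'

```text
clock: 5.27
position: [435.6, 112.2, 90.9]
ee_rot: [-0.031, 1.0, -0.001, -0.003]
contact_force: [-0.3, 0.3, 0.5]
gripper_width: 42.6
```

Run:
```python
from h import *
s=st();print(s["position"],s["contact_force"])
snap("side","s2.png",5,(210,170,330,280)); 
snap("top","t2.png",5,(160,180,280,280));
```

```text
[435.55190048 112.22853849  90.8698686 ] [-0.25005676  0.29315819  0.51275446]
```

View pics/s2.png

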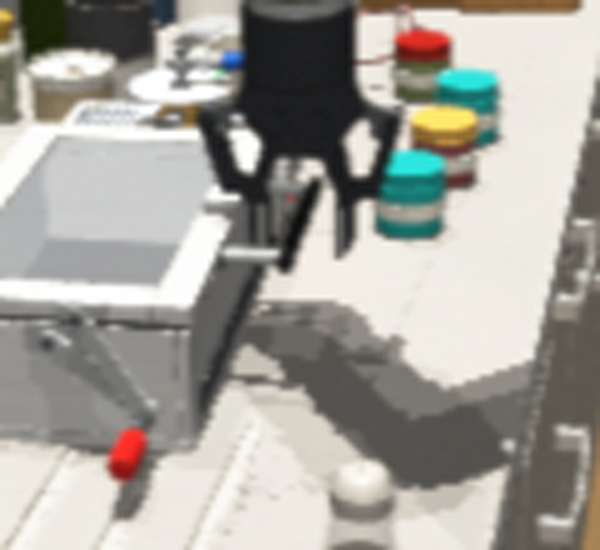

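>>> apply_moves --steps '[{"hand": 0,"xyz": [0,0,0],"delta_rot": [0,0,0]},{"hand": 0,"xyz": [0,0,0],"delta_rot": [0,0,0]},{"hand": 0,"xyz": [0,0,0],"delta_rot": [0,0,0]},{"hand": 0,"xyz": [0,0,0],"delta_rot": [0,0,0]},{"hand": 0,"xyz": [0,0,0],"delta_rot": [0,0,0]},{"hand": 0,"xyz": [0,0,0],"delta_rot": [0,0,0]}]'

```text
clock: 5.87
position: [437.5, 112.9, 94.8]
ee_rot: [-0.03, 1.0, 0.001, 0.001]
contact_force: [-4.2, 2.6, 5.3]
gripper_width: 10.9
```

Run:
```python
from h import *
s=st();print(s["position"],s["contact_force"],s["wrist_torque"],s["gripper_width"])
# arc plan in tool frame: tool x = -chamber x ; tool z down
p0=s["position"]; 
for th in np.arange(0,1.36,.075):
    a=np.arcsin(7/225)
    dx=225*(np.cos(a)-np.cos(th+a)); dz=225*(np.sin(th+a)-np.sin(a))
    print(round(th,3),"x",round(-dx/10,2),"z",round(-dz/10,2))
```

```text
[437.46818209 112.87811958  94.77596901] [-4.20494035  2.57241305  5.25228957] [ 0.71824151  1.05706711 -0.08640116] 10.910993974652603
0.0 x -0.0 z -0.0
0.075 x -0.12 z -1.68
0.15 x -0.36 z -3.35
0.225 x -0.72 z -5.0
0.3 x -1.21 z -6.61
0.375 x -1.82 z -8.19
0.45 x -2.54 z -9.71
0.525 x -3.38 z -11.18
0.6 x -4.32 z -12.58
0.675 x -5.37 z -13.9
0.75 x -6.51 z -15.14
0.825 x -7.74 z -16.29
0.9 x -9.06 z -17.35
0.975 x -10.45 z -18.31
1.05 x -11.91 z -19.16
1.125 x -13.42 z -19.89
1.2 x -14.99 z -20.51
1.275 x -16.6 z -21.02
1.35 x -18.25 z -21.4
```

>>> apply_moves --steps '[{"hand": 0,"xyz": [0,0,-0.8],"delta_rot": [0,0,0]},{"hand": 0,"xyz": [-0.12,0,-1.7],"delta_rot": [0,0,0]},{"hand": 0,"xyz": [-0.22,0,-2.5],"delta_rot": [0,0,0]},{"hand": 0,"xyz": [-0.36,0,-3.35],"delta_rot": [0,0,0]},{"hand": 0,"xyz": [-0.52,0,-4.2],"delta_rot": [0,0,0]},{"hand": 0,"xyz": [-0.72,0,-5.0],"delta_rot": [0,0,0]},{"hand": 0,"xyz": [-0.95,0,-5.8],"delta_rot": [0,0,0]},{"hand": 0,"xyz": [-1.2,0,-6.6],"delta_rot": [0,0,0]},{"hand": 0,"xyz": [-1.5,0,-7.4],"delta_rot": [0,0,0]},{"hand": 0,"xyz": [-1.8,0,-8.2],"delta_rot": [0,0,0]}]'

```text
clock: 6.7
position: [454.2, 113.7, 175.5]
ee_rot: [-0.03, 1.0, 0.001, -0.001]
contact_force: [-1.5, 5.8, -5.0]
gripper_width: 11.0
```

Run:
```python
from h import *
s=st();print(s["position"],s["contact_force"],s["wrist_torque"],s["gripper_width"])
snap("side","s3.png",4,(150,130,330,280));
```

```text
[454.19461879 113.69807021 175.51432631] [-1.51221173  5.78164478 -4.98197114] [ 1.61577543  0.72856004 -0.16287027] 11.004254985817681
```

View pics/s3.png

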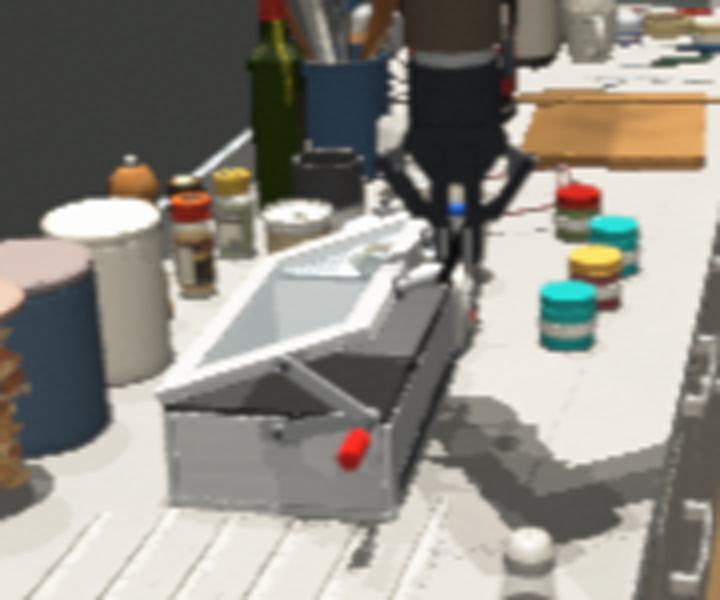

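>>> apply_moves --steps '[{"hand": 0,"xyz": [-0.34,0,-0.76],"delta_rot": [0,0,0]},{"hand": 0,"xyz": [-0.72,0,-1.5],"delta_rot": [0,0,0]},{"hand": 0,"xyz": [-1.12,0,-2.25],"delta_rot": [0,0,0]},{"hand": 0,"xyz": [-1.56,0,-3.0],"delta_rot": [0,0,0]},{"hand": 0,"xyz": [-2.5,0,-4.4],"delta_rot": [0,0,0]},{"hand": 0,"xyz": [-3.55,0,-5.7],"delta_rot": [0,0,0]},{"hand": 0,"xyz": [-4.7,0,-6.95],"delta_rot": [0,0,0]},{"hand": 0,"xyz": [-5.9,0,-8.1],"delta_rot": [0,0,0]},{"hand": 0,"xyz": [-7.24,0,-9.15],"delta_rot": [0,0,0]},{"hand": 0,"xyz": [-8.63,0,-10.1],"delta_rot": [0,0,0]},{"hand": 0,"xyz": [-10.1,0,-10.95],"delta_rot": [0,0,0]}]'

```text
clock: 7.67
position: [551.9, 118.9, 289.8]
ee_rot: [-0.031, 1.0, -0.0, -0.004]
contact_force: [-15.4, 5.4, 18.1]
gripper_width: 11.0
```

Run:
```python
from h import *
s=st();print(s["position"],s["contact_force"],s["wrist_torque"],s["gripper_width"])
snap("side","s4.png",4,(150,100,330,250));
```

```text
[551.86889619 118.89272534 289.77484092] [-15.43658517   5.43142854  18.1171498 ] [ 1.33354875  4.80640869 -0.13121716] 10.969056747051244
```

View pics/s4.png

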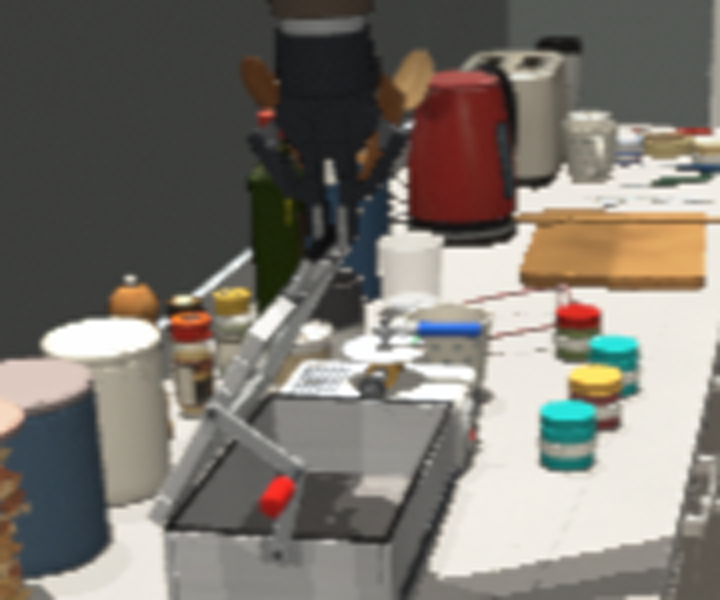

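>>> apply_moves --steps '[{"hand": 0,"xyz": [-0.75,0,-0.37],"delta_rot": [0,0,0]},{"hand": 0,"xyz": [-1.5,0,-0.73],"delta_rot": [0,0,0]},{"hand": 0,"xyz": [-2.3,0,-1.05],"delta_rot": [0,0,0]},{"hand": 0,"xyz": [-3.1,0,-1.35],"delta_rot": [0,0,0]},{"hand": 0,"xyz": [-3.9,0,-1.6],"delta_rot": [0,0,0]},{"hand": 0,"xyz": [-4.7,0,-1.85],"delta_rot": [0,0,0]},{"hand": 0,"xyz": [-5.2,0,-2.0],"delta_rot": [0,0,0]},{"hand": 0,"xyz": [-5.7,0,-2.1],"delta_rot": [0,0,0]},{"hand": 0,"xyz": [-5.7,0,-2.1],"delta_rot": [0,0,0]}]'

```text
clock: 8.47
position: [613.4, 122.1, 311.7]
ee_rot: [-0.031, 1.0, -0.0, 0.003]
contact_force: [-3.9, 1.4, 11.4]
gripper_width: 10.3
```

Run:
```python
from h import *
s=st();print(s["position"],s["contact_force"],s["wrist_torque"],s["gripper_width"])
x=s["position"];h=np.array([662.2,122.7]);print("theta",np.arctan2(x[2]-3-85,h[0]-x[0])-.031, np.hypot(x[2]-88,h[0]-x[0]))
for n in("side","top"):
  p=get_image(n)
  for q in nets.pinpoint(p,"stay_knob")[:2]: print(n,q["xyz"],q["confidence"])
  for q in nets.pinpoint(p,"lid_handle")[:2]: print(n,q["xyz"],q["confidence"])
snap("side","s5.png",4,(150,100,330,250));
```

```text
[613.44716852 122.13780015 311.67187024] [-3.92396689  1.4483111  11.43132352] [ 0.31423233  1.34081686 -0.05903079] 10.3395375809925
theta 1.325187080983869 228.923445965022
side [582.3, 327.3, 142.8] 0.71
side [384.2, -213.3, -0.2] 0.18
top [583.3, 324.8, 139.1] 0.55
top [613.7, 117.5, 305.3] 0.79
```

View pics/s5.png

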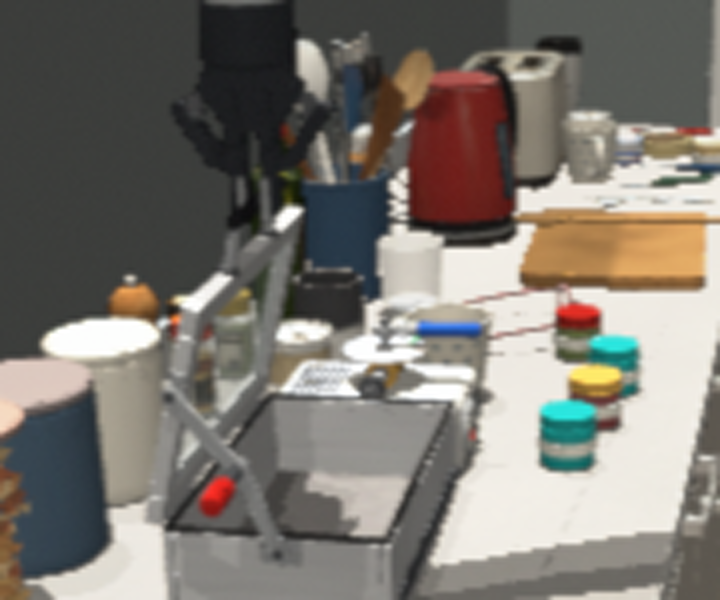

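>>> apply_moves --steps '[{"hand": 0.3,"xyz": [0,0,0],"delta_rot": [0,0,0]},{"hand": 0.6,"xyz": [0,0,0],"delta_rot": [0,0,0]},{"hand": 0.6,"xyz": [0,0,0],"delta_rot": [0,0,0]},{"hand": 0.6,"xyz": [0,0,0],"delta_rot": [0,0,0]},{"hand": 0.6,"xyz": [0,0,0],"delta_rot": [0,0,0]},{"hand": 0.6,"xyz": [0,0,-2],"delta_rot": [0,0,0]},{"hand": 0.6,"xyz": [0,0,-4],"delta_rot": [0,0,0]},{"hand": 0.6,"xyz": [0,0,-6],"delta_rot": [0,0,0]},{"hand": 0.6,"xyz": [0,0,-6],"delta_rot": [0,0,0]}]'

```text
clock: 9.57
position: [614.5, 122.8, 370.5]
ee_rot: [-0.031, 1.0, 0.0, 0.004]
contact_force: [0.8, 0.1, 1.2]
gripper_width: 51.7
```

```bash
cat >> h.py <<'E'
CH=np.array([572.4,117.5]);PH=.0585
def c2w(x,y,z): return np.array([CH[0]+x*np.cos(PH)-y*np.sin(PH),CH[1]+x*np.sin(PH)+y*np.cos(PH),z])
def w2c(X):
    d=np.array(X[:2])-CH; return np.round([d[0]*np.cos(PH)+d[1]*np.sin(PH),-d[0]*np.sin(PH)+d[1]*np.cos(PH),X[2]],1)
E
python3 - <<'E'
from h import *
s=st();print(s["position"],s["contact_force"],s["wrist_torque"],s["gripper_width"],s["joints"])
for n in("side","top"):
  p=get_image(n)
  for l in("stay_knob","lid_handle"):
    for q in nets.pinpoint(p,l)[:2]: print(n,l,w2c(q["xyz"]),q["confidence"])
snap("side","s6.png",4,(150,100,330,250)); 
k=w2c(c2w(0,0,0)); print(k)
step(c2w(-20,217,320),-3.083)
step(c2w(-20,217,140),-3.083)
E
```

```text
[614.47214792 122.82546672 370.52429769] [0.77864509 0.0683465  1.18134395] [ 0.04047126 -0.04500457 -0.05893886] 51.65028561674704 [ 0.45623562  0.33291825  0.21732554  0.00240147 -1.44760274 -0.39530903]
side stay_knob [ 19.5 207.4 144. ] 0.5
side lid_handle [ 42.9  -3.1 306.9] 0.56
side lid_handle [ -5.2 210.3  68.4] 0.26
top stay_knob [ 25.2 206.  139.8] 0.71
top lid_handle [ 44.   -1.  305.6] 0.8
[0. 0. 0.]
xyz cm [ 5.99 21.42  4.45] rot [-0.001 -0.002  0.002] heading -3.081 len 22.7
xyz cm [ 5.95 21.44 22.45] rot [-0.001 -0.002  0.002] heading -3.081 len 31.6
```

View pics/s6.png

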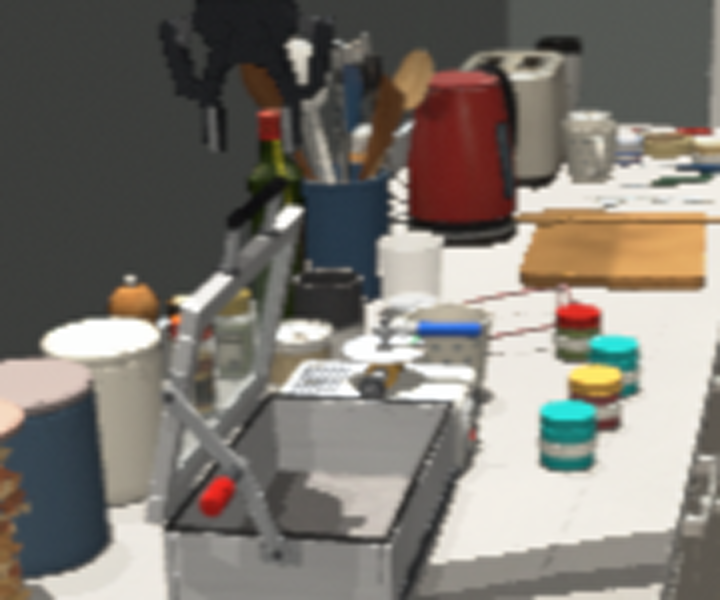

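>>> apply_moves --steps '[{"hand": 0,"xyz": [1.5,3.6,0],"delta_rot": [0,0,0]},{"hand": 0,"xyz": [3,7.2,0],"delta_rot": [0,0,0]},{"hand": 0,"xyz": [4,10.8,1],"delta_rot": [0,0,0]},{"hand": 0,"xyz": [5,14.4,3],"delta_rot": [0,0,0]},{"hand": 0,"xyz": [5.95,18,5],"delta_rot": [0,0,0]},{"hand": 0,"xyz": [5.95,21.4,8],"delta_rot": [0,0,0]},{"hand": 0,"xyz": [5.95,21.4,12],"delta_rot": [0,0,0]},{"hand": 0,"xyz": [5.95,21.4,16],"delta_rot": [0,0,0]},{"hand": 0,"xyz": [5.95,21.4,20],"delta_rot": [0,0,0]},{"hand": 0,"xyz": [5.95,21.4,22.5],"delta_rot": [0,0,0]},{"hand": 0,"xyz": [5.95,21.4,22.5],"delta_rot": [0,0,0]}]'

```text
clock: 10.83
position: [536.9, 330.2, 133.2]
ee_rot: [-0.03, 1.0, -0.005, -0.006]
contact_force: [-0.5, 0.3, -0.5]
gripper_width: -0.0
```

Run:
```python
from h import *
s=st();print(w2c(s["position"]),s["contact_force"],s["wrist_torque"],s["gripper_width"],s["joints"])
snap("side","s7.png",4,(150,130,330,280)); 
step(c2w(30,217,132),-3.083)
```

```text
[-23.  214.4 133.2] [-0.53550422  0.25081969 -0.46967584] [-0.12207511  0.06526104 -0.00278754] -0.042683829524239394 [ 0.8067776   0.50225389 -0.12207361 -0.00223737 -0.96131452 -0.74544627]
xyz cm [-5.08  0.13  0.5 ] rot [-0.005 -0.006  0.002] heading -3.081 len 5.1
```

View pics/s7.png

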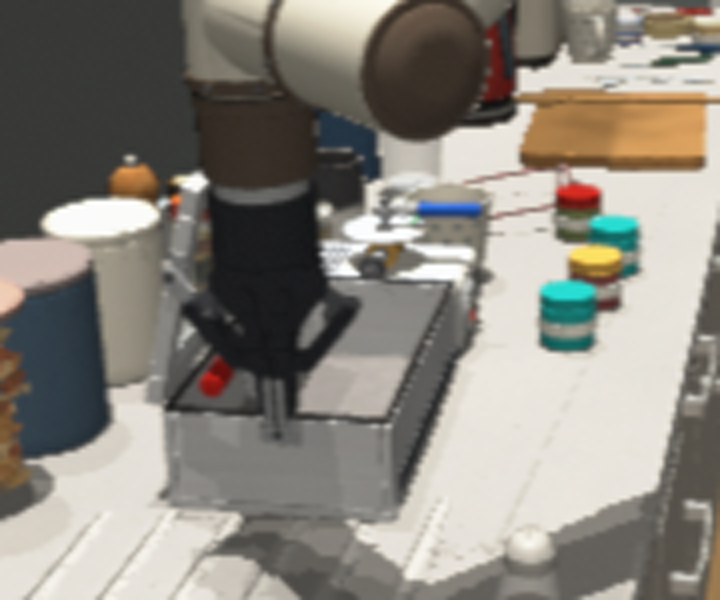

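>>> apply_moves --steps '[{"hand": 0,"xyz": [-1,0,0],"delta_rot": [0,0,0]},{"hand": 0,"xyz": [-1.7,0,0],"delta_rot": [0,0,0]},{"hand": 0,"xyz": [-2.2,0,0],"delta_rot": [0,0,0]},{"hand": 0,"xyz": [-2.7,0,0.1],"delta_rot": [0,0,0]},{"hand": 0,"xyz": [-3.2,0,0.2],"delta_rot": [0,0,0]},{"hand": 0,"xyz": [-3.7,0,0.3],"delta_rot": [0,0,0]},{"hand": 0,"xyz": [-4.1,0,0.4],"delta_rot": [0,0,0]},{"hand": 0,"xyz": [-4.1,0,0.4],"delta_rot": [0,0,0]}]'

```text
clock: 11.55
position: [581.2, 335.1, 136.5]
ee_rot: [-0.03, 1.0, -0.0, -0.001]
contact_force: [-2.7, -0.0, -0.3]
gripper_width: 0.0
```

Run:
```python
from h import *
s=st();print(w2c(s["position"]),s["contact_force"],s["wrist_torque"],s["gripper_width"],s["joints"])
p=snap("side","s8.png",4,(150,130,330,280)); print([(w2c(q["xyz"]),q["confidence"]) for q in nets.pinpoint(p,"stay_knob")[:2]])
```

```text
[ 21.5 216.7 136.5] [-2.73727222 -0.03139419 -0.34136627] [-0.03927879  0.73954919 -0.04254217] 0.02373843999031627 [ 7.63230000e-01  5.55053720e-01 -1.71307403e-02 -9.31345894e-04
 -1.00084959e+00 -7.02237191e-01]
[(array([ 42. , 208.3, 128.4]), 0.48)]
```

View pics/s8.png

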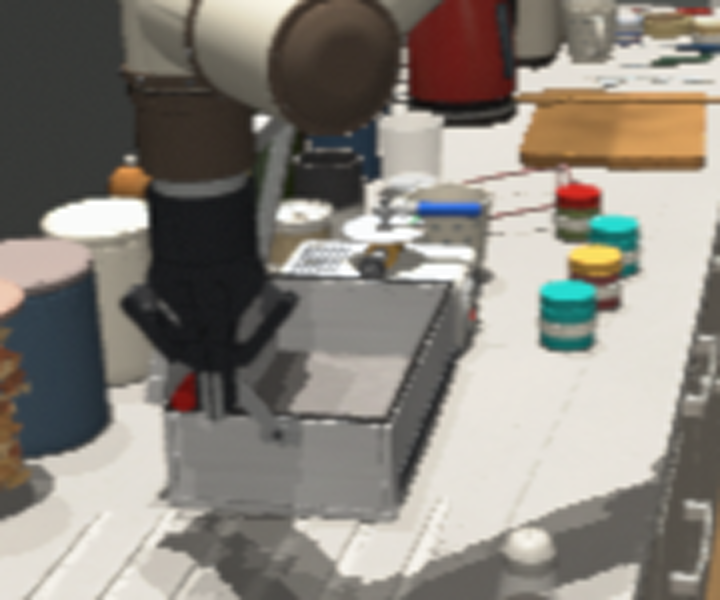

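>>> apply_moves --steps '[{"hand": 0,"xyz": [-0.3,0,0.1],"delta_rot": [0,0,0]},{"hand": 0,"xyz": [-0.6,0,0.2],"delta_rot": [0,0,0]},{"hand": 0,"xyz": [-0.6,0,0.2],"delta_rot": [0,0,0]}]'

```text
clock: 11.9
position: [582.1, 335.2, 136.2]
ee_rot: [-0.031, 1.0, -0.002, -0.005]
contact_force: [-20.7, -0.1, 13.0]
gripper_width: 0.0
```

Run:
```python
from h import *
s=st();print(w2c(s["position"]),s["contact_force"],s["joint_efforts"])
```

```text
[ 22.5 216.7 136.2] [-20.67515172  -0.14896697  13.03273855] [-7.17051297e+00 -3.71839571e+01  1.99943608e+01  6.62888601e+00
  4.07371223e+00  1.35295905e-02]
```

>>> apply_moves --steps '[{"hand": 0,"xyz": [1.5,0,-0.3],"delta_rot": [0,0,0]},{"hand": 0,"xyz": [3.5,0,-1],"delta_rot": [0,0,0]},{"hand": 0.3,"xyz": [6,0,-3],"delta_rot": [0,0,0]},{"hand": 0.6,"xyz": [9,0,-6],"delta_rot": [0,0,0]},{"hand": 0.8,"xyz": [11,-2,-8],"delta_rot": [0,0,0]},{"hand": 0.9,"xyz": [13,-5,-9],"delta_rot": [0,0,0]},{"hand": 0.9,"xyz": [14,-9,-9],"delta_rot": [0,0,0]},{"hand": 0.9,"xyz": [15,-13,-9],"delta_rot": [0,0,0]},{"hand": 0.9,"xyz": [15,-17,-9],"delta_rot": [0,0,0]},{"hand": 0.9,"xyz": [15,-17,-9],"delta_rot": [0,0,0]}]'

```text
clock: 12.73
position: [447.3, 152.1, 225.8]
ee_rot: [-0.028, 1.0, 0.0, 0.001]
contact_force: [-0.7, 0.2, -0.7]
gripper_width: 76.6
```

Run:
```python
from h import *
s=st();print(w2c(s["position"]),s["position"],s["contact_force"],s["joints"])
for n in("side","top"):
  p=snap(n,n+"9.png",1.5)
  for l in("stay_knob","lid_handle"):
    for q in nets.pinpoint(p,l)[:2]: print(n,l,w2c(q["xyz"]),q["confidence"])
  for q in nets.pinpoint(p,"jam_jar_1"): print(n,np.round(q["xyz"]),q["confidence"],np.round(proj(p,q["xyz"])))
```

```text
[-122.9   41.8  225.8] [447.29150176 152.06644508 225.83589692] [-0.72947438  0.21168774 -0.70660934] [ 6.73230484e-01  1.47417429e-01 -3.95609419e-01  8.71976554e-04
 -1.02652532e+00 -6.16786839e-01]
side stay_knob [ 42.7 208.1 129.4] 0.63
side lid_handle [ 123.9 -385.    -5.6] 0.21
side [ 398. -108.   -3.] 0.75 [292. 217.]
side [ 433. -418.    2.] 0.63 [295. 189.]
side [ 383. -212.   -1.] 0.58 [299. 206.]
side [ 381. -307.    0.] 0.45 [303. 198.]
side [666. 124.  85.] 0.35 [203. 214.]
top stay_knob [ 43.  209.6 125.6] 0.67
top lid_handle [ 43.6  -2.  305.3] 0.89
top [ 390. -212.    3.] 0.74 [320. 249.]
top [ 385. -313.   -1.] 0.63 [351. 250.]
top [662. 121.  82.] 0.63 [213. 160.]
top [ 438. -419.   -1.] 0.58 [384. 234.]
```

View pics/side9.png

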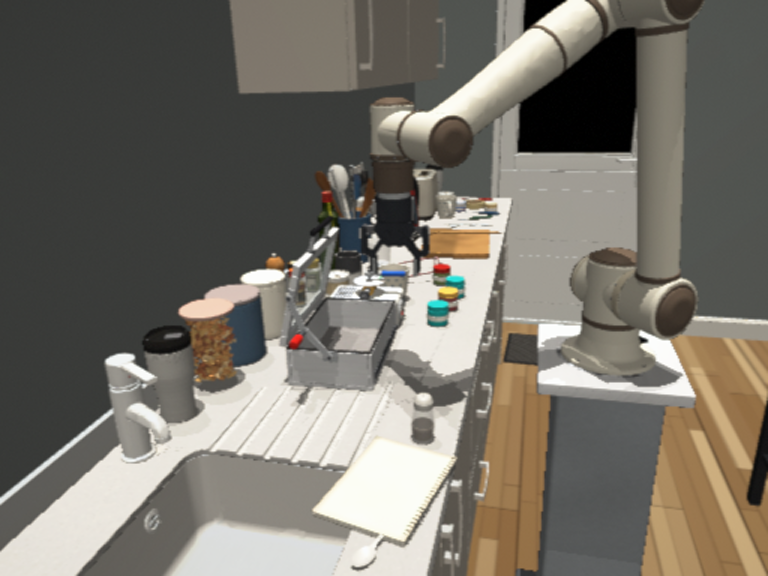

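View pics/top9.png

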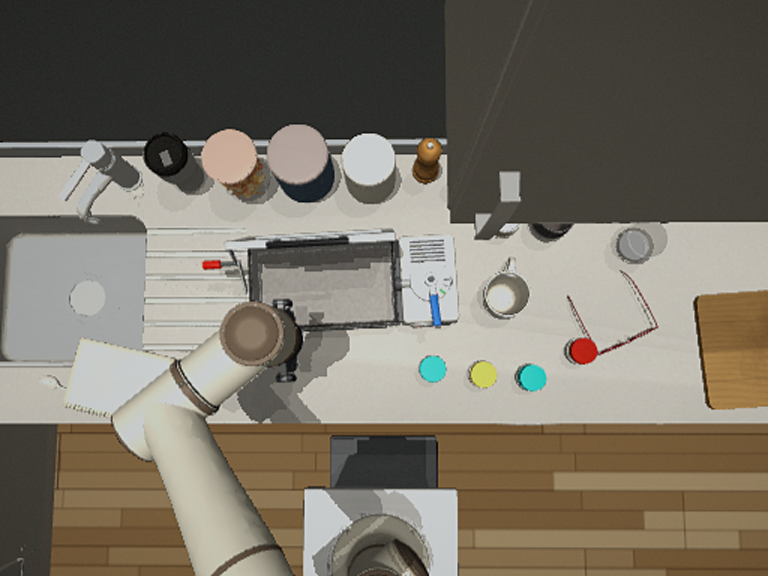

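```bash
cat >> h.py <<'E'
def caps(p):
    hsv=cv2.cvtColor(np.ascontiguousarray(p["frame"]),cv2.COLOR_BGR2HSV); out={}
    for nm,ranges in {"red":[((0,170,90),(6,255,255)),((174,170,90),(180,255,255))],"yel":[((24,100,120),(34,255,255))]}.items():
        m=sum(cv2.inRange(hsv,np.array(a),np.array(b)) for a,b in ranges)
        m=cv2.morphologyEx(m,cv2.MORPH_OPEN,np.ones((3,3),np.uint8))
        n,_,s,c=cv2.connectedComponentsWithStats(m)
        out[nm]=[(int(s[i,4]),c[i],np.round(atz(p,c[i][0],c[i][1],54),1)) for i in range(1,n) if 60<s[i,4]<700]
    return out
E
python3 - <<'E'
from h import *
p=get_image("top"); 
for k,v in caps(p).items():
  for x in v: print(k,x)
p=get_image("side")
im=p["frame"]; cv2.imwrite("pics/jars.png",cv2.resize(np.ascontiguousarray(im[160:230,260:330]),None,fx=8,fy=8,interpolation=cv2.INTER_CUBIC))
step((387,-212,180),-1.571)
E
```

```text
red (236, array([388.91525424, 233.63983051]), array([ 436.1, -416.5,   54. ]))
yel (231, array([322.04329004, 249.32467532]), array([ 388.6, -212.6,   54. ]))
xyz cm [  8.41 -36.51   4.47] rot [-0.    -0.    -1.508] heading -3.079 len 37.7
```

View pics/jars.png

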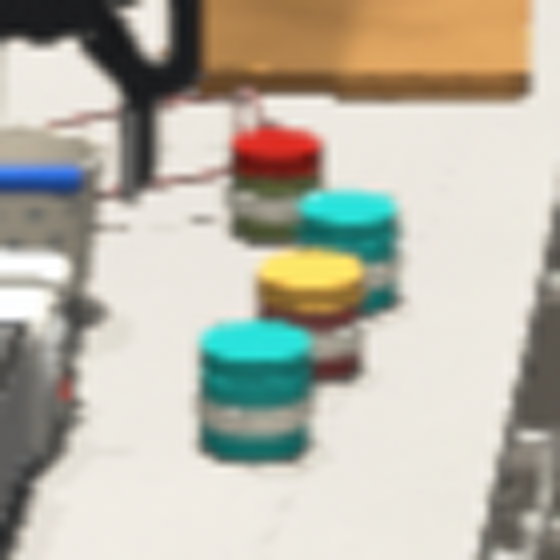

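>>> apply_moves --steps '[{"hand": 0.9,"xyz": [1,-4,0],"delta_rot": [0,0,-0.12]},{"hand": 0.9,"xyz": [2,-8,0],"delta_rot": [0,0,-0.24]},{"hand": 0.9,"xyz": [3,-12,0],"delta_rot": [0,0,-0.36]},{"hand": 0.9,"xyz": [4,-16,0],"delta_rot": [0,0,-0.48]},{"hand": 0.9,"xyz": [5,-20,0.5],"delta_rot": [0,0,-0.6]},{"hand": 0.9,"xyz": [6,-24,1],"delta_rot": [0,0,-0.72]},{"hand": 0.9,"xyz": [7,-28,2],"delta_rot": [0,0,-0.84]},{"hand": 0.9,"xyz": [7.6,-32,3],"delta_rot": [0,0,-0.96]},{"hand": 0.9,"xyz": [8.25,-35,4],"delta_rot": [0,0,-1.08]},{"hand": 0.9,"xyz": [8.25,-36.6,4.5],"delta_rot": [0,0,-1.2]},{"hand": 0.9,"xyz": [8.25,-36.6,4.5],"delta_rot": [0,0,-1.35]},{"hand": 0.9,"xyz": [8.25,-36.6,4.5],"delta_rot": [0,0,-1.51]}]'

```text
clock: 14.23
position: [387.2, -215.8, 178.3]
ee_rot: [-0.638, 0.77, 0.001, -0.001]
contact_force: [0.1, -0.0, 0.1]
gripper_width: 76.7
```

>>> apply_moves --steps '[{"hand": 0.9,"xyz": [0,0,0],"delta_rot": [0,0,0]},{"hand": 0.9,"xyz": [0,0,0],"delta_rot": [0,0,0]}]'

```text
clock: 14.4
position: [388.3, -213.4, 179.7]
ee_rot: [-0.636, 0.772, 0.0, -0.0]
contact_force: [-0.7, -0.6, -0.0]
gripper_width: 76.9
```

Run:
```python
from h import *
s=st();print(s["position"],s["joints"])
step((388.6,-212.6,36),-1.571)
p=get_image("side");print(caps(p)); print([np.round(q["xyz"]) for q in nets.pinpoint(p,"jam_jar_1")])
```

```text
[ 388.25967991 -213.43920389  179.67401911] [-1.33614855e-01  1.49605909e-01 -5.26130027e-01  6.38645044e-05
 -8.95347173e-01  1.51097679e+00]
xyz cm [-0.09 -0.02 14.37] rot [ 0.    -0.    -0.193] heading -1.764 len 14.4
{'red': [(568, array([264.29049296, 140.14084507]), array([  738.3, -1159.4,    54. ]))], 'yel': []}
[array([ 400., -110.,    0.]), array([ 380., -310.,    2.]), array([ 387., -215.,   -0.]), array([ 434., -416.,    0.]), array([ 506., -109.,  128.])]
```

>>> apply_moves --steps '[{"hand": 0.9,"xyz": [-0.1,0,3],"delta_rot": [0,0,-0.1]},{"hand": 0.9,"xyz": [-0.1,0,6],"delta_rot": [0,0,-0.19]},{"hand": 0.9,"xyz": [-0.1,0,9],"delta_rot": [0,0,-0.19]},{"hand": 0.9,"xyz": [-0.1,0,12],"delta_rot": [0,0,-0.19]},{"hand": 0.9,"xyz": [-0.1,0,14],"delta_rot": [0,0,-0.19]},{"hand": 0.9,"xyz": [-0.1,0,14.9],"delta_rot": [0,0,-0.19]},{"hand": 0.9,"xyz": [-0.1,0,14.9],"delta_rot": [0,0,-0.19]},{"hand": 0.5,"xyz": [-0.1,0,14.9],"delta_rot": [0,0,-0.19]},{"hand": 0.2,"xyz": [-0.1,0,14.9],"delta_rot": [0,0,-0.19]},{"hand": 0.2,"xyz": [-0.1,0,14.9],"delta_rot": [0,0,-0.19]},{"hand": 0.2,"xyz": [-0.1,0,14.9],"delta_rot": [0,0,-0.19]},{"hand": 0.2,"xyz": [-0.1,0,14.9],"delta_rot": [0,0,-0.19]}]'

```text
clock: 15.5
position: [389.3, -212.4, 32.0]
ee_rot: [-0.707, 0.707, -0.001, 0.001]
contact_force: [-0.7, 3.5, 5.5]
gripper_width: 55.0
```

Run:
```python
from h import *
s=st();print(s["position"],s["contact_force"],s["gripper_width"])
print(c2w(-30,-50,200))
```

```text
[ 389.27498824 -212.36403315   31.96782231] [-0.65550702  3.54676797  5.50093085] 54.968705956428025
[545.37465105  65.83153269 200.        ]
```

>>> apply_moves --steps '[{"hand": 0.2,"xyz": [0,0,-1],"delta_rot": [0,0,0]},{"hand": 0.2,"xyz": [0,0,-4],"delta_rot": [0,0,0]},{"hand": 0.2,"xyz": [0,0,-8],"delta_rot": [0,0,0]},{"hand": 0.2,"xyz": [0,0,-12],"delta_rot": [0,0,0]},{"hand": 0.2,"xyz": [0,0,-15],"delta_rot": [0,0,0]},{"hand": 0.2,"xyz": [0,0,-16],"delta_rot": [0,0,0]},{"hand": 0.2,"xyz": [0,0,-16],"delta_rot": [0,0,0]}]'

```text
clock: 16.08
position: [389.7, -212.8, 194.1]
ee_rot: [-0.707, 0.707, -0.003, 0.002]
contact_force: [0.3, 0.4, -1.2]
gripper_width: 54.8
```

Run:
```python
from h import *
s=st();print(s["position"],s["contact_force"],s["gripper_width"])
step(c2w(-30,50,190),-1.512)
step(c2w(-30,50,41),-1.512)
```

```text
[ 389.65285324 -212.84594319  194.1306852 ] [ 0.34575301  0.41132075 -1.23853318] 54.826278774413055
xyz cm [-37.86 -14.97   0.48] rot [-0.008 -0.002 -0.059] heading -1.571 len 40.7
xyz cm [-37.88 -14.85  15.38] rot [-0.008 -0.002 -0.059] heading -1.571 len 43.5
```

>>> apply_moves --steps '[{"hand": 0.2,"xyz": [-3,-0.5,0],"delta_rot": [0,0,0]},{"hand": 0.2,"xyz": [-7,-1,0],"delta_rot": [0,0,0]},{"hand": 0.2,"xyz": [-11,-2,0],"delta_rot": [0,0,-0.02]},{"hand": 0.2,"xyz": [-15,-3.5,0],"delta_rot": [0,0,-0.04]},{"hand": 0.2,"xyz": [-19,-5,0],"delta_rot": [0,0,-0.06]},{"hand": 0.2,"xyz": [-22.5,-7,0],"delta_rot": [0,0,-0.06]},{"hand": 0.2,"xyz": [-26,-9,0],"delta_rot": [0,0,-0.06]},{"hand": 0.2,"xyz": [-29.5,-11,0],"delta_rot": [0,0,-0.06]},{"hand": 0.2,"xyz": [-33,-13,0],"delta_rot": [0,0,-0.06]},{"hand": 0.2,"xyz": [-36,-14.5,0],"delta_rot": [0,0,-0.06]},{"hand": 0.2,"xyz": [-37.9,-14.9,0.5],"delta_rot": [0,0,-0.06]},{"hand": 0.2,"xyz": [-37.9,-14.9,0.5],"delta_rot": [0,0,-0.06]}]'

```text
clock: 17.08
position: [537.3, 169.4, 182.3]
ee_rot: [0.729, -0.685, -0.001, 0.002]
contact_force: [0.9, -0.7, -3.0]
gripper_width: 55.1
```

Run:
```python
from h import *
s=st();print(s["position"],w2c(s["position"]),s["contact_force"],s["gripper_width"])
step(c2w(-30,50,41),-1.512)
p=snap("side","s10.png",4,(150,100,330,250));snap("top","t10.png",4,(120,120,300,270));
```

```text
[537.26131966 169.39594572 182.31013006] [-32.   53.9 182.3] [ 0.89713435 -0.69551107 -2.98190668] 55.107431812625215
xyz cm [ 0.37 -0.26 14.13] rot [ 0.004 -0.001  0.004] heading -1.508 len 14.1
```

View pics/s10.png

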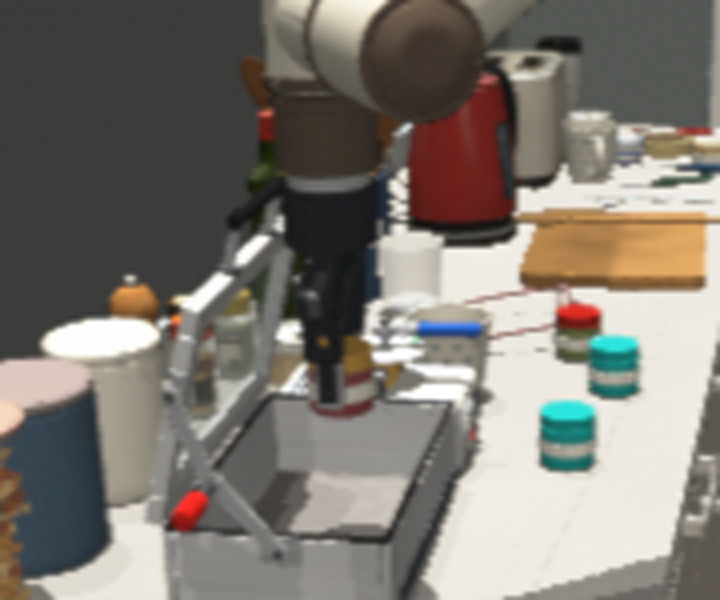

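View pics/t10.png

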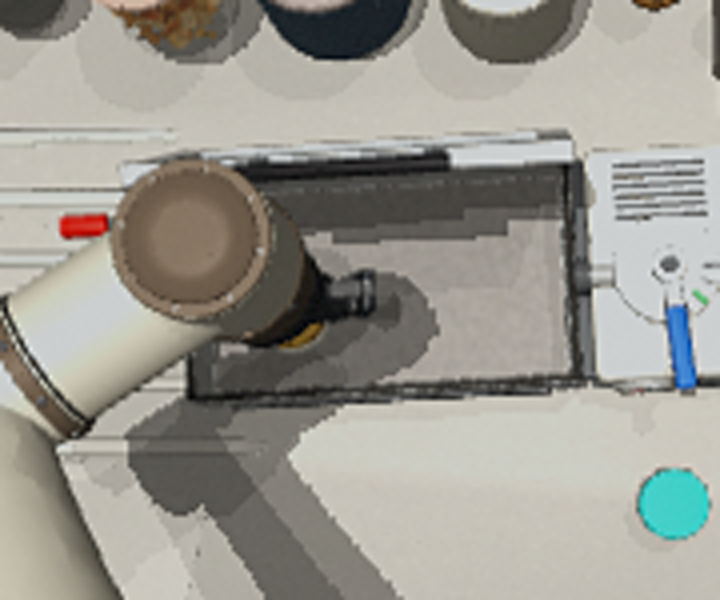

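>>> apply_moves --steps '[{"hand": 0.2,"xyz": [0.3,-0.2,2],"delta_rot": [0,0,0]},{"hand": 0.2,"xyz": [0.3,-0.2,5],"delta_rot": [0,0,0]},{"hand": 0.2,"xyz": [0.3,-0.2,8],"delta_rot": [0,0,0]},{"hand": 0.2,"xyz": [0.3,-0.2,10.5],"delta_rot": [0,0,0]},{"hand": 0.2,"xyz": [0.3,-0.2,12],"delta_rot": [0,0,0]},{"hand": 0.2,"xyz": [0.3,-0.2,13],"delta_rot": [0,0,0]},{"hand": 0.2,"xyz": [0.3,-0.2,13.3],"delta_rot": [0,0,0]},{"hand": 0.2,"xyz": [0.3,-0.2,13.3],"delta_rot": [0,0,0]},{"hand": 0.2,"xyz": [0.3,-0.2,13.3],"delta_rot": [0,0,0]}]'

```text
clock: 17.93
position: [540.0, 163.5, 53.7]
ee_rot: [0.728, -0.686, 0.0, -0.001]
contact_force: [0.3, 0.5, -2.2]
gripper_width: 54.8
```

Run:
```python
from h import *
s=st();print(s["position"],w2c(s["position"]),s["contact_force"],s["gripper_width"])
```

```text
[540.04208032 163.54783044  53.71031984] [-29.6  47.9  53.7] [ 0.28754834  0.49890708 -2.21261024] 54.75622417771766
```

>>> apply_moves --steps '[{"hand": 0.2,"xyz": [0,0,0.4],"delta_rot": [0,0,0]},{"hand": 0.2,"xyz": [0,0,0.8],"delta_rot": [0,0,0]},{"hand": 0.2,"xyz": [0,0,1.1],"delta_rot": [0,0,0]},{"hand": 0.2,"xyz": [0,0,1.1],"delta_rot": [0,0,0]},{"hand": 0.2,"xyz": [0,0,1.1],"delta_rot": [0,0,0]}]'

```text
clock: 18.35
position: [539.7, 163.8, 42.0]
ee_rot: [0.728, -0.686, 0.0, -0.0]
contact_force: [0.2, 0.4, -0.4]
gripper_width: 54.9
```

>>> apply_moves --steps '[{"hand": 0.5,"xyz": [0,0,0],"delta_rot": [0,0,0]},{"hand": 0.85,"xyz": [0,0,0],"delta_rot": [0,0,0]},{"hand": 0.85,"xyz": [0,0,0],"delta_rot": [0,0,0]},{"hand": 0.85,"xyz": [0,0,0],"delta_rot": [0,0,0]},{"hand": 0.85,"xyz": [0,0,-2],"delta_rot": [0,0,0]},{"hand": 0.85,"xyz": [0,0,-5],"delta_rot": [0,0,0]},{"hand": 0.85,"xyz": [0,0,-9],"delta_rot": [0,0,0]},{"hand": 0.85,"xyz": [0,0,-13],"delta_rot": [0,0,0]},{"hand": 0.85,"xyz": [0,0,-16],"delta_rot": [0,0,0]},{"hand": 0.85,"xyz": [0,0,-16],"delta_rot": [0,0,0]}]'

```text
clock: 19.18
position: [543.1, 165.1, 209.7]
ee_rot: [0.728, -0.685, 0.003, -0.007]
contact_force: [0.3, 0.4, 0.4]
gripper_width: 72.6
```

Run:
```python
from h import *
s=st();print(s["position"],w2c(s["position"]),s["contact_force"],s["gripper_width"])
p=snap("side","s11.png",4,(150,130,330,280));
print([np.round(q["xyz"]) for q in nets.pinpoint(p,"jam_jar_1")])
p=get_image("top"); print(caps(p));print([np.round(q["xyz"]) for q in nets.pinpoint(p,"jam_jar_1")])
step((436,-417,190),-1.571)
```

```text
[543.07197227 165.13093684 209.74180527] [-26.5  49.3 209.7] [0.27359019 0.38240358 0.39876247] 72.62240348396577
[array([ 380., -305.,    3.]), array([536., 163.,  10.]), array([ 395., -110.,   -4.]), array([ 434., -418.,    4.]), array([665., 123.,  84.])]
{'red': [(235, array([388.94893617, 233.65531915]), array([ 436. , -416.6,   54. ]))], 'yel': []}
[array([ 435., -418.,   -2.]), array([ 395., -109.,    2.]), array([538., 162.,  11.]), array([ 384., -312.,    1.])]
xyz cm [57.31 13.69  1.13] rot [ 0.002 -0.001  0.06 ] heading -1.511 len 58.9
```

View pics/s11.png

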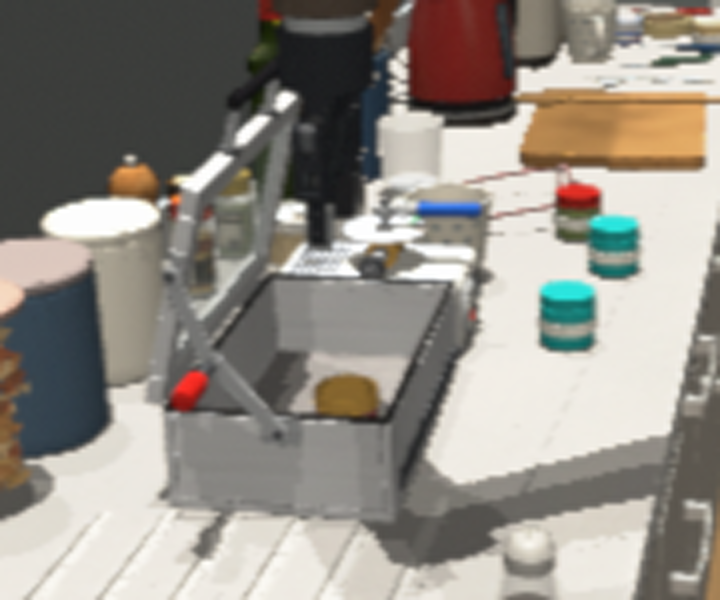

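Run:
```python
from h import *
p=snap("top","t12.png",8,(365,175,450,250));
q=snap("side","s12.png",8,(265,150,345,215));
for a in [(436,-418,0),(400,-450,20),(436+29,-418+29,20),(436-29,-418-29,20),(436,-459,20)]: print(a,(proj(p,a)-[365,175])*8,(proj(q,a)-[265,150])*8)
```

```text
(436, -418, 0) [153.72358371 472.12458487] [233.24479182 311.27339012]
(400, -450, 20) [254.59544575 563.87327897] [304.34532066 263.47124512]
(465, -389, 20) [ 91.63561858 396.84111059] [174.25970266 291.63494118]
(407, -447, 20) [246.17010341 545.78535887] [291.43988296 264.491399  ]
(436, -459, 20) [274.34444246 471.06076514] [244.0927368  255.45310317]
```

View pics/t12.png

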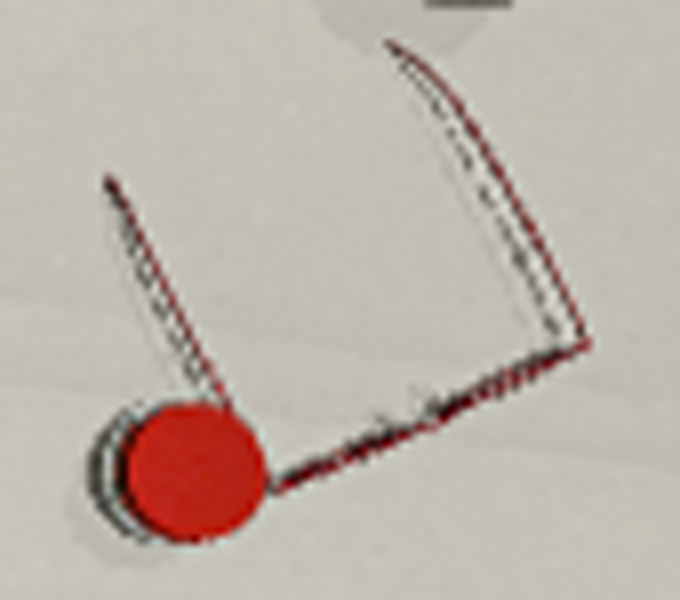

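View pics/s12.png

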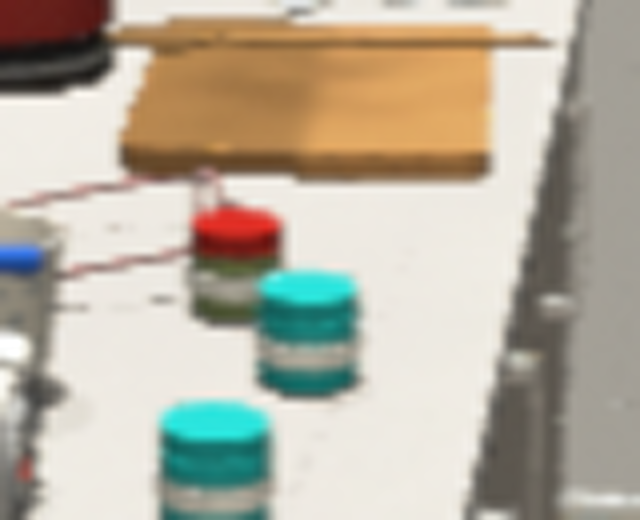

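>>> apply_moves --steps '[{"hand": 0.85,"xyz": [3,2,0],"delta_rot": [0,0,0]},{"hand": 0.85,"xyz": [7,4,0],"delta_rot": [0,0,0.1]},{"hand": 0.85,"xyz": [11,5.5,0],"delta_rot": [0,0,0.2]},{"hand": 0.85,"xyz": [15,7,0],"delta_rot": [0,0,0.3]},{"hand": 0.85,"xyz": [19,8,0],"delta_rot": [0,0,0.4]},{"hand": 0.85,"xyz": [23,9,0],"delta_rot": [0,0,0.5]},{"hand": 0.85,"xyz": [27,10,0],"delta_rot": [0,0,0.6]},{"hand": 0.85,"xyz": [31,11,0],"delta_rot": [0,0,0.7]},{"hand": 0.85,"xyz": [35,12,0],"delta_rot": [0,0,0.8]},{"hand": 0.85,"xyz": [39,13,0],"delta_rot": [0,0,0.9]},{"hand": 0.85,"xyz": [43,13.7,0],"delta_rot": [0,0,1.0]},{"hand": 0.85,"xyz": [47,13.7,0],"delta_rot": [0,0,1.1]}]'

```text
clock: 20.48
position: [428.7, -315.3, 200.6]
ee_rot: [-0.26, 0.966, 0.001, -0.001]
contact_force: [1.3, 1.0, 0.9]
gripper_width: 72.2
```

Run:
```python
from h import *
s=st();print(s["position"],s["joints"])
p=get_image("top"); print(caps(p)["red"])
step((436,-416.6,150),-2.705)
```

```text
[ 428.72686066 -315.34809725  200.64054287] [-3.29402740e-01  2.75395149e-01 -2.95183140e-01 -3.87259139e-04
 -1.00339394e+00  8.54700143e-01]
[]
xyz cm [ 4.19 -8.55  5.06] rot [-0.001 -0.003  0.081] heading -2.624 len 10.8
```

>>> apply_moves --steps '[{"hand": 0.85,"xyz": [1.4,-3,0],"delta_rot": [0,0,0.08]},{"hand": 0.85,"xyz": [2.8,-6,1],"delta_rot": [0,0,0.08]},{"hand": 0.85,"xyz": [4.2,-8.5,3],"delta_rot": [0,0,0.08]},{"hand": 0.85,"xyz": [4.2,-8.5,5],"delta_rot": [0,0,0.08]},{"hand": 0.85,"xyz": [4.2,-8.5,5],"delta_rot": [0,0,0.08]},{"hand": 0.85,"xyz": [4.2,-8.5,5],"delta_rot": [0,0,0.08]}]'

```text
clock: 21.03
position: [436.4, -407.8, 149.5]
ee_rot: [-0.223, 0.975, 0.002, -0.002]
contact_force: [0.0, -0.2, 1.2]
gripper_width: 72.5
```

Run:
```python
from h import *
s=st();print(s["position"])
step((436,-416.6,30),-2.705)
p=snap("side","s13.png",6,(240,130,350,220)); print([np.round(q["xyz"]) for q in nets.pinpoint(p,"jam_jar_1")])
p=snap("top","t13.png",6,(340,190,440,270)); print([np.round(q["xyz"]) for q in nets.pinpoint(p,"jam_jar_1")])
```

```text
[ 436.42463561 -407.83690013  149.52262892]
xyz cm [ 0.38 -0.82 11.95] rot [ 0.005 -0.003  0.014] heading -2.691 len 12.0
[array([ 395., -107.,   -2.]), array([ 379., -308.,    0.]), array([536., 163.,  12.]), array([ 436., -420.,    1.])]
[array([539., 163.,  13.]), array([ 397., -110.,   -0.]), array([570., 116.,   1.]), array([ 434., -416.,   -0.])]
```

View pics/s13.png

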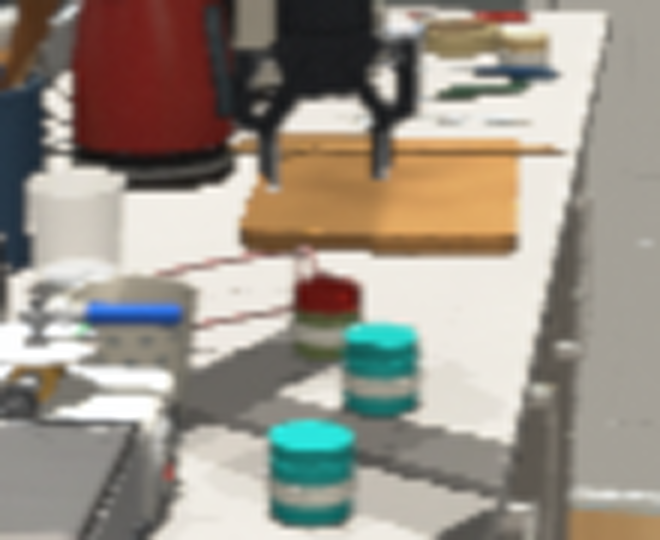

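Jar 4 is still in place. First I'll correct laterally, then settle before descending.

>>> apply_moves --steps '[{"hand": 0.85,"xyz": [0.4,-0.85,1],"delta_rot": [0,0,0]},{"hand": 0.85,"xyz": [0.4,-0.85,3],"delta_rot": [0,0,0]},{"hand": 0.85,"xyz": [0.4,-0.85,5],"delta_rot": [0,0,0]},{"hand": 0.85,"xyz": [0.4,-0.85,5],"delta_rot": [0,0,0]},{"hand": 0.85,"xyz": [0.4,-0.85,5],"delta_rot": [0,0,0]}]'

```text
clock: 21.65
position: [437.4, -417.6, 101.2]
ee_rot: [-0.224, 0.975, 0.001, -0.001]
contact_force: [0.4, -0.3, 0.2]
gripper_width: 72.5
```

Run:
```python
from h import *
s=st();print(s["position"],s["joint_vel"])
step((436,-416.8,30),-2.705)
```

```text
[ 437.3747575  -417.60650961  101.19687913] [ 0.00100616 -0.02791518  0.0363714   0.01449617 -0.00026055 -0.00099968]
xyz cm [0.08 0.12 7.12] rot [ 0.001 -0.001  0.015] heading -2.69 len 7.1
```

>>> apply_moves --steps '[{"hand": 0.85,"xyz": [0.1,0.1,2],"delta_rot": [0,0,0]},{"hand": 0.85,"xyz": [0.1,0.1,4],"delta_rot": [0,0,0]},{"hand": 0.85,"xyz": [0.1,0.1,6],"delta_rot": [0,0,0]},{"hand": 0.85,"xyz": [0.1,0.1,7],"delta_rot": [0,0,0]},{"hand": 0.85,"xyz": [0.1,0.1,7],"delta_rot": [0,0,0]},{"hand": 0.85,"xyz": [0.1,0.1,7],"delta_rot": [0,0,0]},{"hand": 0.5,"xyz": [0.1,0.1,7],"delta_rot": [0,0,0]},{"hand": 0.2,"xyz": [0.1,0.1,7],"delta_rot": [0,0,0]},{"hand": 0.2,"xyz": [0.1,0.1,7],"delta_rot": [0,0,0]},{"hand": 0.2,"xyz": [0.1,0.1,7],"delta_rot": [0,0,0]},{"hand": 0.2,"xyz": [0.1,0.1,7],"delta_rot": [0,0,0]},{"hand": 0.2,"xyz": [0.1,0.1,7],"delta_rot": [0,0,0]}]'

```text
clock: 22.65
position: [437.7, -418.1, 33.9]
ee_rot: [-0.224, 0.975, -0.002, 0.001]
contact_force: [-0.0, 0.0, 6.0]
gripper_width: 55.1
```

Run:
```python
from h import *
s=st();print(s["position"],s["contact_force"],s["gripper_width"])
```

```text
[ 437.72951462 -418.05100615   33.89889637] [-0.01668799  0.03580433  5.97222599] 55.094044236753575
```

>>> apply_moves --steps '[{"hand": 0.2,"xyz": [0,0,-1],"delta_rot": [0,0,0]},{"hand": 0.2,"xyz": [0,0,-4],"delta_rot": [0,0,0]},{"hand": 0.2,"xyz": [0,0,-8],"delta_rot": [0,0,0]},{"hand": 0.2,"xyz": [0,0,-12],"delta_rot": [0,0,0]},{"hand": 0.2,"xyz": [0,0,-16],"delta_rot": [0,0,0]},{"hand": 0.2,"xyz": [0,0,-18],"delta_rot": [0,0,0]},{"hand": 0.2,"xyz": [0,0,-18],"delta_rot": [0,0,0]},{"hand": 0.2,"xyz": [0,0,-18],"delta_rot": [0,0,0]}]'

```text
clock: 23.32
position: [436.4, -417.0, 213.4]
ee_rot: [-0.223, 0.975, -0.001, 0.001]
contact_force: [0.3, -0.3, -1.7]
gripper_width: 55.3
```

Run:
```python
from h import *
s=st();print(s["position"],s["contact_force"],s["gripper_width"])
step(c2w(-120,-45,210),-1.512)
step(c2w(-30,-45,210),-1.512)
```

```text
[ 436.37153954 -416.96960772  213.39423901] [ 0.27990735 -0.32266321 -1.7403371 ] 55.2881636794582
xyz cm [-22.69  42.63   0.32] rot [-3.000e-03  1.000e-03 -1.179e+00] heading -2.691 len 48.3
xyz cm [-31.01  39.19   0.34] rot [-3.000e-03  1.000e-03 -1.179e+00] heading -2.691 len 50.0
```

>>> apply_moves --steps '[{"hand": 0.2,"xyz": [-1.5,2,0],"delta_rot": [0,0,0]},{"hand": 0.2,"xyz": [-3.6,5.5,0],"delta_rot": [0,0,-0.1]},{"hand": 0.2,"xyz": [-5.8,9,0],"delta_rot": [0,0,-0.2]},{"hand": 0.2,"xyz": [-8,12.5,0],"delta_rot": [0,0,-0.3]},{"hand": 0.2,"xyz": [-10.2,16,0],"delta_rot": [0,0,-0.4]},{"hand": 0.2,"xyz": [-12.4,19.5,0],"delta_rot": [0,0,-0.5]},{"hand": 0.2,"xyz": [-14.6,23,0],"delta_rot": [0,0,-0.6]},{"hand": 0.2,"xyz": [-17,26.5,0],"delta_rot": [0,0,-0.7]},{"hand": 0.2,"xyz": [-19.5,30,0],"delta_rot": [0,0,-0.8]},{"hand": 0.2,"xyz": [-22.5,33,0],"delta_rot": [0,0,-0.9]},{"hand": 0.2,"xyz": [-25.5,36,0],"delta_rot": [0,0,-1.0]},{"hand": 0.2,"xyz": [-28,38,0],"delta_rot": [0,0,-1.1]}]'

```text
clock: 24.32
position: [521.4, 49.1, 209.9]
ee_rot: [-0.702, 0.712, 0.001, -0.002]
contact_force: [0.6, -1.6, -1.7]
gripper_width: 55.0
```

Run:
```python
from h import *
s=st();print(s["position"],w2c(s["position"]),s["gripper_width"])
step(c2w(-30,-45,120),-1.512)
```

```text
[521.44971454  49.08371278 209.92421033] [-54.9 -65.3 209.9] 54.95266638647419
xyz cm [-2.22 -2.37  8.98] rot [ 0.004 -0.001 -0.073] heading -1.585 len 9.5
```

>>> apply_moves --steps '[{"hand": 0.2,"xyz": [-1.5,-1.5,0],"delta_rot": [0,0,-0.07]},{"hand": 0.2,"xyz": [-2.2,-2.4,2],"delta_rot": [0,0,-0.07]},{"hand": 0.2,"xyz": [-2.2,-2.4,5],"delta_rot": [0,0,-0.07]},{"hand": 0.2,"xyz": [-2.2,-2.4,7],"delta_rot": [0,0,-0.07]},{"hand": 0.2,"xyz": [-2.2,-2.4,7],"delta_rot": [0,0,-0.07]},{"hand": 0.2,"xyz": [-2.2,-2.4,7],"delta_rot": [0,0,-0.07]}]'

```text
clock: 24.82
position: [545.9, 67.7, 139.6]
ee_rot: [0.724, -0.689, -0.001, 0.003]
contact_force: [0.2, -0.0, -1.0]
gripper_width: 54.9
```

Run:
```python
from h import *
s=st();print(s["position"],w2c(s["position"]),s["gripper_width"],s["contact_force"])
step(c2w(-30,-45,55),-1.512)
```

```text
[545.85231243  67.65471535 139.59539986] [-29.4 -48.2 139.6] 54.915203004301254 [ 0.19608406 -0.0444249  -1.01587246]
xyz cm [-0.34  0.01  8.46] rot [ 0.006 -0.002 -0.009] heading -1.521 len 8.5
```

>>> apply_moves --steps '[{"hand": 0.2,"xyz": [-0.3,0,3],"delta_rot": [0,0,0]},{"hand": 0.2,"xyz": [-0.3,0,6],"delta_rot": [0,0,0]},{"hand": 0.2,"xyz": [-0.3,0,8],"delta_rot": [0,0,0]},{"hand": 0.2,"xyz": [-0.3,0,8.5],"delta_rot": [0,0,0]},{"hand": 0.2,"xyz": [-0.3,0,8.5],"delta_rot": [0,0,0]},{"hand": 0.2,"xyz": [-0.3,0,8.5],"delta_rot": [0,0,0]}]'

```text
clock: 25.32
position: [548.5, 71.6, 58.4]
ee_rot: [0.725, -0.689, 0.001, -0.001]
contact_force: [-0.1, -0.2, -1.2]
gripper_width: 54.8
```

>>> apply_moves --steps '[{"hand": 0.2,"xyz": [0,0,0.4],"delta_rot": [0,0,0]},{"hand": 0.2,"xyz": [0,0,0.8],"delta_rot": [0,0,0]},{"hand": 0.2,"xyz": [0,0,0.8],"delta_rot": [0,0,0]},{"hand": 0.2,"xyz": [0,0,0.8],"delta_rot": [0,0,0]}]'

```text
clock: 25.65
position: [547.4, 71.3, 49.2]
ee_rot: [0.724, -0.689, 0.0, -0.0]
contact_force: [-0.2, 0.2, -0.9]
gripper_width: 55.0
```

>>> apply_moves --steps '[{"hand": 0.2,"xyz": [0,0,0.3],"delta_rot": [0,0,0]},{"hand": 0.2,"xyz": [0,0,0.55],"delta_rot": [0,0,0]},{"hand": 0.2,"xyz": [0,0,0.55],"delta_rot": [0,0,0]},{"hand": 0.2,"xyz": [0,0,0.55],"delta_rot": [0,0,0]}]'

```text
clock: 25.98
position: [547.5, 71.4, 43.9]
ee_rot: [0.725, -0.689, 0.0, -0.0]
contact_force: [-2.2, -0.6, 4.5]
gripper_width: 54.7
```

Touching the floor; release and rise.

>>> apply_moves --steps '[{"hand": 0.5,"xyz": [0,0,0],"delta_rot": [0,0,0]},{"hand": 0.85,"xyz": [0,0,0],"delta_rot": [0,0,0]},{"hand": 0.85,"xyz": [0,0,0],"delta_rot": [0,0,0]},{"hand": 0.85,"xyz": [0,0,0],"delta_rot": [0,0,0]},{"hand": 0.85,"xyz": [0,0,-2],"delta_rot": [0,0,0]},{"hand": 0.85,"xyz": [0,0,-5],"delta_rot": [0,0,0]},{"hand": 0.85,"xyz": [0,0,-9],"delta_rot": [0,0,0]},{"hand": 0.85,"xyz": [0,0,-13],"delta_rot": [0,0,0]},{"hand": 0.7,"xyz": [0,2,-16],"delta_rot": [0,0,0]},{"hand": 0.5,"xyz": [0,5,-17],"delta_rot": [0,0,0]},{"hand": 0.3,"xyz": [0,8,-17],"delta_rot": [0,0,0]},{"hand": 0,"xyz": [0,11,-17],"delta_rot": [0,0,0]}]'

```text
clock: 26.98
position: [436.5, 65.8, 213.9]
ee_rot: [0.724, -0.69, 0.0, -0.001]
contact_force: [-0.1, 0.7, 0.0]
gripper_width: 24.3
```

Run:
```python
from h import *
s=st();print(s["position"],w2c(s["position"]),s["contact_force"],s["joints"])
p=snap("side","s14.png",4,(150,130,330,280)); print([w2c(q["xyz"]) for q in nets.pinpoint(p,"jam_jar_1")])
p=snap("top","t14.png",5,(140,140,270,250)); print([w2c(q["xyz"]) for q in nets.pinpoint(p,"jam_jar_1")]); print([w2c(q["xyz"]) for q in nets.pinpoint(p,"stay_knob")])
step(c2w(-60,217,280),-3.083)
step(c2w(90,217,250),-3.083)
```

```text
[436.51521366  65.80622329 213.93601662] [-138.7  -43.7  213.9] [-0.11739956  0.67125709  0.01200495] [ 5.19861690e-01  1.04956078e-01 -4.79470397e-01 -3.00823624e-04
 -9.84235233e-01  1.10015588e+00]
[array([-219.7, -415.2,    3.4]), array([-190.9, -217.2,   -1.4]), array([-35.4,  48.7,   7.8]), array([-31.9, -44.7,  11.1])]
[array([-33.1,  46.2,   9.6]), array([-32.4, -47.1,  10.3]), array([-212.3, -420.3,    2.1])]
[array([ 45. , 208.6, 125. ])]
xyz cm [-26.11  -7.51  -6.62] rot [-1.000e-03  1.000e-03  1.562e+00] heading -1.521 len 28.0
xyz cm [-26.24 -22.51  -3.6 ] rot [-1.000e-03  1.000e-03  1.562e+00] heading -1.521 len 34.8
```

View pics/s14.png

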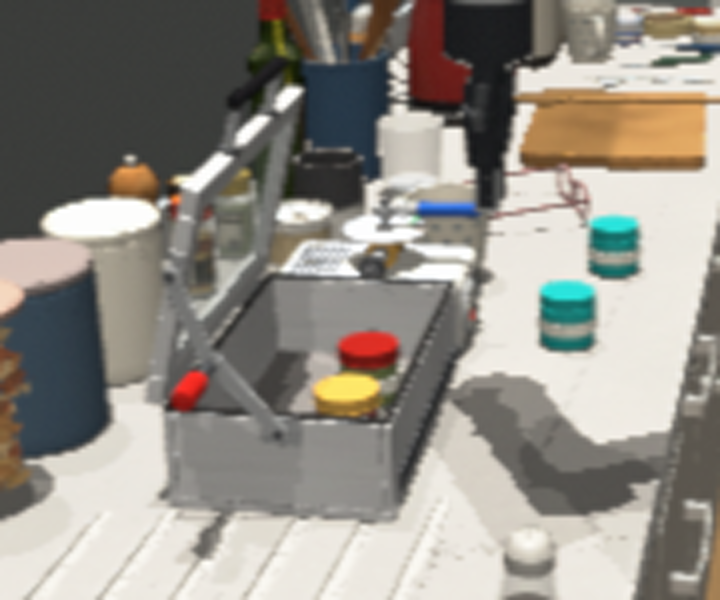

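View pics/t14.png

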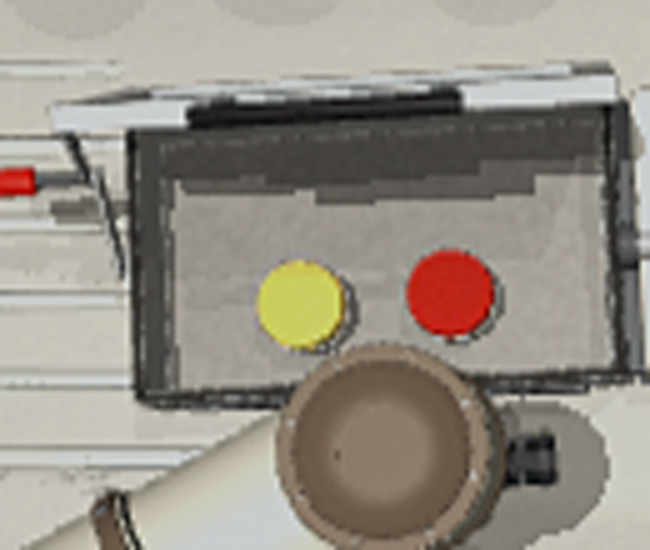

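Run:
```python
from h import *
step(c2w(-100,217,250),-3.083)
```

```text
xyz cm [-26.08  -3.51  -3.62] rot [-1.000e-03  1.000e-03  1.562e+00] heading -1.521 len 26.6
```

>>> apply_moves --steps '[{"hand": 0.5,"xyz": [-2,0,-1],"delta_rot": [0,0,0.12]},{"hand": 0.5,"xyz": [-4,0,-2],"delta_rot": [0,0,0.24]},{"hand": 0.5,"xyz": [-6,0,-3.6],"delta_rot": [0,0,0.36]},{"hand": 0.5,"xyz": [-9,0,-3.6],"delta_rot": [0,0,0.48]},{"hand": 0.5,"xyz": [-12,0,-3.6],"delta_rot": [0,0,0.6]},{"hand": 0.5,"xyz": [-15,0,-3.6],"delta_rot": [0,0,0.72]},{"hand": 0.5,"xyz": [-18,-0.5,-3.6],"delta_rot": [0,0,0.84]},{"hand": 0.5,"xyz": [-20,-1,-3.6],"delta_rot": [0,0,0.96]},{"hand": 0.5,"xyz": [-22,-2,-3.6],"delta_rot": [0,0,1.08]},{"hand": 0.5,"xyz": [-24,-3,-3.6],"delta_rot": [0,0,1.2]},{"hand": 0.5,"xyz": [-26.1,-3.5,-3.6],"delta_rot": [0,0,1.32]},{"hand": 0.5,"xyz": [-26.1,-3.5,-3.6],"delta_rot": [0,0,1.44]}]'

```text
clock: 28.23
position: [461.5, 332.1, 247.8]
ee_rot: [-0.088, 0.996, -0.0, 0.0]
contact_force: [-0.3, -0.3, -0.6]
gripper_width: 42.8
```

Run:
```python
from h import *
s=st();print(w2c(s["position"]),s["joints"])
step(c2w(43,217,250),-3.083)
```

```text
[-98.2 220.8 247.8] [ 9.09034989e-01  2.92977494e-01 -1.42771473e-01  5.76977974e-04
 -1.13490850e+00 -7.33208806e-01]
xyz cm [-13.98  -2.03  -0.22] rot [-0.     0.     0.117] heading -2.966 len 14.1
```

>>> apply_moves --steps '[{"hand": 0.5,"xyz": [-3,-0.4,0],"delta_rot": [0,0,0.11]},{"hand": 0.5,"xyz": [-6.5,-1,0],"delta_rot": [0,0,0.117]},{"hand": 0.5,"xyz": [-10,-1.5,0],"delta_rot": [0,0,0.117]},{"hand": 0.5,"xyz": [-13,-2,0],"delta_rot": [0,0,0.117]},{"hand": 0.5,"xyz": [-14,-2,1],"delta_rot": [0,0,0.117]},{"hand": 0.5,"xyz": [-14,-2,4],"delta_rot": [0,0,0.117]},{"hand": 0.5,"xyz": [-14,-2,5],"delta_rot": [0,0,0.117]},{"hand": 0.5,"xyz": [-14,-2,5],"delta_rot": [0,0,0.117]},{"hand": 0.5,"xyz": [-14,-2,5],"delta_rot": [0,0,0.117]}]'

```text
clock: 28.98
position: [600.5, 333.7, 198.4]
ee_rot: [-0.032, 0.999, -0.001, -0.001]
contact_force: [-0.1, 0.3, 1.1]
gripper_width: 42.8
```

Run:
```python
from h import *
s=st();print(w2c(s["position"]),s["gripper_width"])
step(c2w(43,217,128),-3.083)
snap("side","s15.png",4,(150,130,330,280))
```

```text
[ 40.7 214.2 198.4] 42.761788699960135
xyz cm [-0.24  0.3   7.04] rot [-0.002 -0.001  0.006] heading -3.077 len 7.0
```

View pics/s15.png

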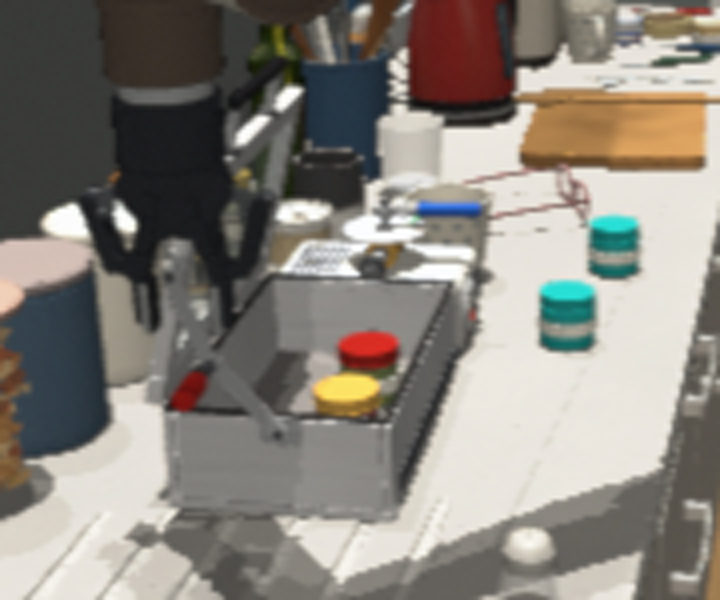

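>>> apply_moves --steps '[{"hand": 0.5,"xyz": [-0.2,0.3,1.5],"delta_rot": [0,0,0]},{"hand": 0.5,"xyz": [-0.2,0.3,3],"delta_rot": [0,0,0]},{"hand": 0.5,"xyz": [-0.2,0.3,4.5],"delta_rot": [0,0,0]},{"hand": 0.5,"xyz": [-0.2,0.3,6],"delta_rot": [0,0,0]},{"hand": 0.5,"xyz": [-0.2,0.3,7],"delta_rot": [0,0,0]},{"hand": 0.5,"xyz": [-0.2,0.3,7],"delta_rot": [0,0,0]}]'

```text
clock: 29.53
position: [601.6, 336.8, 128.4]
ee_rot: [-0.032, 0.999, -0.001, -0.001]
contact_force: [-0.2, -1.3, -0.1]
gripper_width: 43.0
```

Run:
```python
from h import *
s=st();print(w2c(s["position"]),s["gripper_width"],s["contact_force"])
snap("side","s16.png",4,(150,130,330,280))
```

```text
[ 42.  217.2 128.4] 42.964260785220965 [-0.20274338 -1.30833779 -0.06500972]
```

View pics/s16.png

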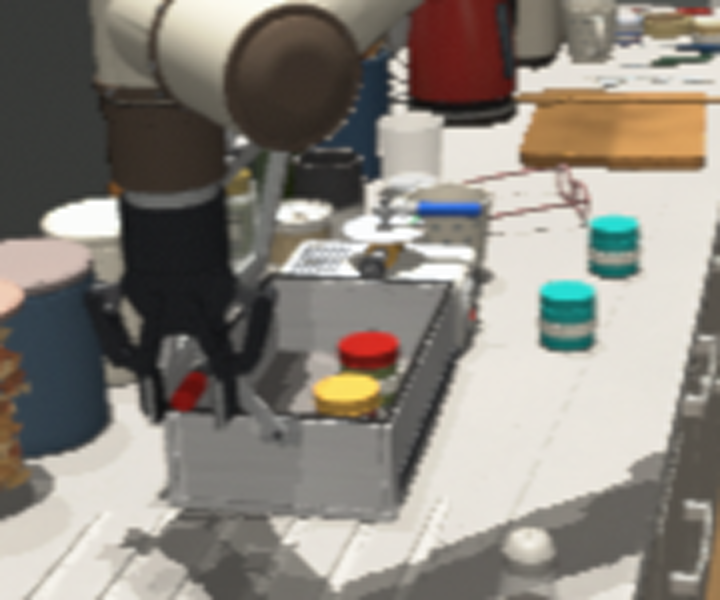

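>>> apply_moves --steps '[{"hand": 0.5,"xyz": [0.6,0,0],"delta_rot": [0,0,0]},{"hand": 0.5,"xyz": [1.2,0,-0.2],"delta_rot": [0,0,0]},{"hand": 0.5,"xyz": [1.7,0,-0.4],"delta_rot": [0,0,0]},{"hand": 0.5,"xyz": [2.2,0,-0.7],"delta_rot": [0,0,0]},{"hand": 0.5,"xyz": [2.7,0,-1.0],"delta_rot": [0,0,0]},{"hand": 0.5,"xyz": [3.2,0,-1.2],"delta_rot": [0,0,0]},{"hand": 0.5,"xyz": [3.7,0,-1.4],"delta_rot": [0,0,0]},{"hand": 0.5,"xyz": [4.2,0,-1.5],"delta_rot": [0,0,0]},{"hand": 0.5,"xyz": [4.2,0,-1.5],"delta_rot": [0,0,0]},{"hand": 0.5,"xyz": [4.2,0,-1.5],"delta_rot": [0,0,0]}]'

```text
clock: 30.42
position: [559.2, 333.8, 143.6]
ee_rot: [-0.032, 0.999, -0.001, -0.001]
contact_force: [-0.2, -0.7, 0.1]
gripper_width: 42.9
```

Run:
```python
from h import *
s=st();print(w2c(s["position"]),s["gripper_width"],s["contact_force"])
p=snap("side","s17.png",4,(150,130,330,280))
q=get_image("top")
for l in("stay_knob","lid_handle"):
  for n in(p,q): print(l,[(w2c(t["xyz"]),t["confidence"]) for t in nets.pinpoint(n,l)[:1]])
```

```text
[ -0.5 216.7 143.6] 42.87866729272361 [-0.24549781 -0.704831    0.0592073 ]
stay_knob [(array([  7.8, 210.1, 145.8]), 0.53)]
stay_knob [(array([ 11.8, 207.6, 145.3]), 0.51)]
lid_handle [(array([ 30.4,  -1.7, 302.4]), 0.62)]
lid_handle [(array([ 30. ,   0. , 302.2]), 0.84)]
```

View pics/s17.png

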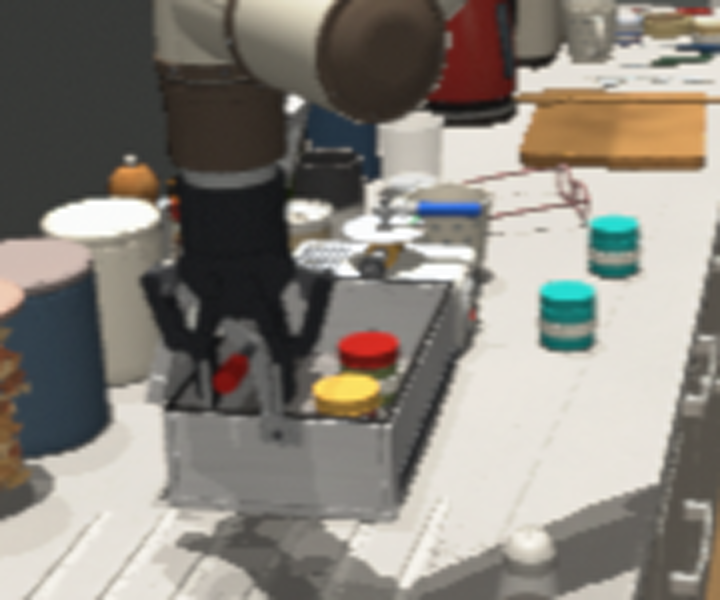

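>>> apply_moves --steps '[{"hand": 0.5,"xyz": [-0.4,0,-2],"delta_rot": [0,0,0]},{"hand": 0.5,"xyz": [-0.4,0,-5],"delta_rot": [0,0,0]},{"hand": 0.5,"xyz": [-0.4,0,-9],"delta_rot": [0,0,0]},{"hand": 0.5,"xyz": [-0.4,0,-13],"delta_rot": [0,0,0]},{"hand": 0.5,"xyz": [-0.4,0,-17],"delta_rot": [0,0,0]},{"hand": 0.5,"xyz": [-0.4,0,-21],"delta_rot": [0,0,0]},{"hand": 0.5,"xyz": [-0.5,-3,-24],"delta_rot": [0,0,0]},{"hand": 0.5,"xyz": [-1,-7,-24],"delta_rot": [0,0,0]},{"hand": 0.5,"xyz": [-1.5,-11,-24],"delta_rot": [0,0,0]},{"hand": 0.5,"xyz": [-2,-15,-24],"delta_rot": [0,0,0]},{"hand": 0.5,"xyz": [-2.5,-19,-24],"delta_rot": [0,0,0]},{"hand": 0.5,"xyz": [-3,-21.7,-24],"delta_rot": [0,0,0]}]'

```text
clock: 31.72
position: [604.1, 116.4, 384.7]
ee_rot: [-0.031, 1.0, -0.0, -0.0]
contact_force: [-0.2, 0.2, 1.0]
gripper_width: 42.4
```

Run:
```python
from h import *
p=snap("side","s18.png",4,(150,80,330,230))
s=st();print(w2c(s["position"]),s["gripper_width"],s["contact_force"])
q=get_image("top")
for l in("stay_knob","lid_handle"):
  for n in(p,q): print(l,[(w2c(t["xyz"]),t["confidence"]) for t in nets.pinpoint(n,l)[:1]])
step(c2w(30,0,303),-3.083)
```

```text
[ 32.2  -6.3 384.7] 42.34206303126858 [ 0.00365691 -1.17245562  1.64100216]
stay_knob [(array([  6.7, 208.2, 145.2]), 0.73)]
stay_knob [(array([ 10.6, 212.1, 142.6]), 0.51)]
lid_handle [(array([ 32.6,  -2.7, 302.4]), 0.76)]
lid_handle [(array([ 30.2,  -0.5, 303.1]), 0.85)]
xyz cm [ 0.18 -0.08  8.1 ] rot [ 0.    -0.001  0.006] heading -3.077 len 8.1
```

View pics/s18.png

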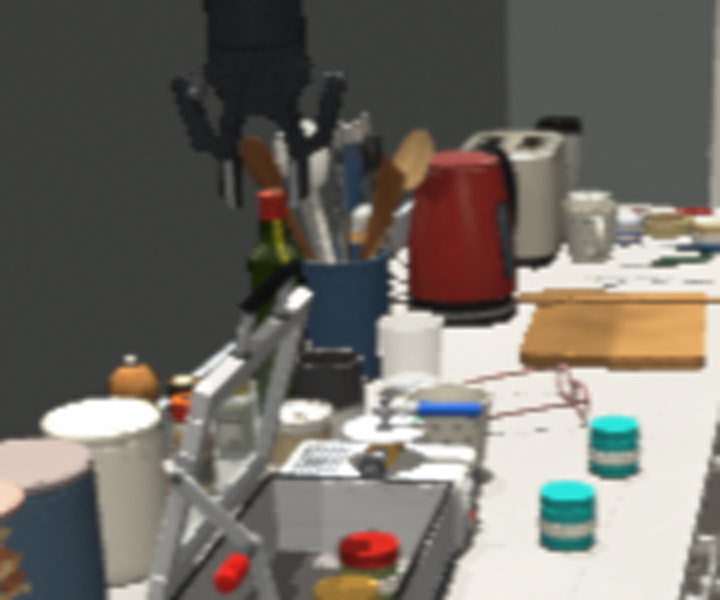

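>>> apply_moves --steps '[{"hand": 0.5,"xyz": [0.15,0,2],"delta_rot": [0,0,0]},{"hand": 0.5,"xyz": [0.15,0,4],"delta_rot": [0,0,0]},{"hand": 0.5,"xyz": [0.15,0,6],"delta_rot": [0,0,0]},{"hand": 0.5,"xyz": [0.15,0,7.5],"delta_rot": [0,0,0]},{"hand": 0.5,"xyz": [0.15,0,8],"delta_rot": [0,0,0]},{"hand": 0.5,"xyz": [0.15,0,8],"delta_rot": [0,0,0]},{"hand": 0.3,"xyz": [0.15,0,8],"delta_rot": [0,0,0]},{"hand": 0,"xyz": [0.15,0,8],"delta_rot": [0,0,0]},{"hand": 0,"xyz": [0.15,0,8],"delta_rot": [0,0,0]},{"hand": 0,"xyz": [0.15,0,8],"delta_rot": [0,0,0]},{"hand": 0,"xyz": [0.15,0,8],"delta_rot": [0,0,0]},{"hand": 0,"xyz": [0.15,0,8],"delta_rot": [0,0,0]}]'

```text
clock: 33.02
position: [603.2, 119.9, 305.9]
ee_rot: [-0.032, 0.999, 0.001, 0.001]
contact_force: [-2.1, 3.2, 6.2]
gripper_width: 11.0
```

Run:
```python
from h import *
s=st();c=w2c(s["position"]);print(c,s["gripper_width"],s["contact_force"])
snap("side","s19.png",4,(150,80,330,230))
th0=np.arctan2(c[2]-3-85,90-c[0]);print(th0-.031)
for th in np.arange(th0,0.0,-.06):
    print(round(th-.031,2),"x",round(22.5*(np.cos(th)-np.cos(th0)),2),"z",round(22.5*(np.sin(th0)-np.sin(th)),2))
```

```text
[ 30.8   0.6 305.9] 10.980407154095067 [-2.10712741  3.16934827  6.20310012]
1.274515339680949
1.27 x 0.0 z 0.0
1.21 x 1.29 z 0.39
1.15 x 2.56 z 0.86
1.09 x 3.79 z 1.41
1.03 x 4.99 z 2.02
0.97 x 6.15 z 2.71
0.91 x 7.27 z 3.47
0.85 x 8.34 z 4.29
0.79 x 9.36 z 5.18
0.73 x 10.32 z 6.12
0.67 x 11.23 z 7.12
0.61 x 12.07 z 8.18
0.55 x 12.85 z 9.28
0.49 x 13.56 z 10.43
0.43 x 14.21 z 11.61
0.37 x 14.78 z 12.84
0.31 x 15.27 z 14.09
0.25 x 15.69 z 15.38
0.19 x 16.03 z 16.68
0.13 x 16.29 z 18.01
0.07 x 16.48 z 19.34
0.01 x 16.58 z 20.69
```

View pics/s19.png

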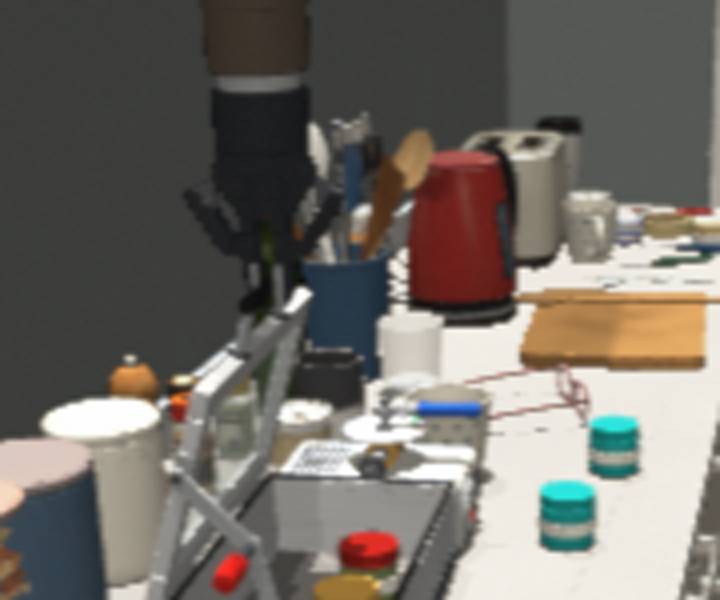

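>>> apply_moves --steps '[{"hand": 0,"xyz": [0.65,0,0.18],"delta_rot": [0,0,0]},{"hand": 0,"xyz": [1.3,0,0.4],"delta_rot": [0,0,0]},{"hand": 0,"xyz": [2.56,0,0.86],"delta_rot": [0,0,0]},{"hand": 0,"xyz": [3.8,0,1.4],"delta_rot": [0,0,0]},{"hand": 0,"xyz": [5.0,0,2.0],"delta_rot": [0,0,0]},{"hand": 0,"xyz": [6.15,0,2.7],"delta_rot": [0,0,0]},{"hand": 0,"xyz": [7.27,0,3.47],"delta_rot": [0,0,0]},{"hand": 0,"xyz": [8.34,0,4.3],"delta_rot": [0,0,0]},{"hand": 0,"xyz": [9.36,0,5.2],"delta_rot": [0,0,0]},{"hand": 0,"xyz": [9.36,0,5.2],"delta_rot": [0,0,0]}]'

```text
clock: 33.9
position: [508.2, 114.7, 251.0]
ee_rot: [-0.032, 0.999, 0.002, 0.0]
contact_force: [-1.2, 5.7, -2.0]
gripper_width: 10.9
```

Run:
```python
from h import *
s=st();c=w2c(s["position"]);print(c,s["gripper_width"],s["contact_force"],s["wrist_torque"])
snap("side","s20.png",4,(150,100,330,250))
th0=np.arctan2(c[2]-3-85,90-c[0]);print(th0-.031,np.hypot(c[2]-88,90-c[0]))
```

```text
[-64.2   0.9 251. ] 10.895281762236507 [-1.19912133  5.65996228 -1.98526031] [ 1.65101576 -0.07400643 -0.1583312 ]
0.7821337982407961 224.38056956875744
```

View pics/s20.png

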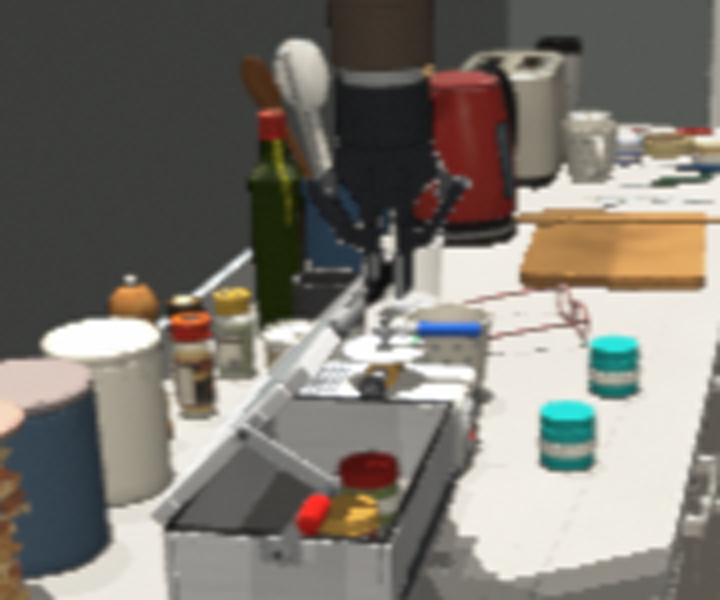

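Following well. Continue, with shifts relative to 0.79 (9.36, 5.18).

>>> apply_moves --steps '[{"hand": 0,"xyz": [0.96,0,0.94],"delta_rot": [0,0,0]},{"hand": 0,"xyz": [1.87,0,1.94],"delta_rot": [0,0,0]},{"hand": 0,"xyz": [2.7,0,3.0],"delta_rot": [0,0,0]},{"hand": 0,"xyz": [3.5,0,4.1],"delta_rot": [0,0,0]},{"hand": 0,"xyz": [4.2,0,5.25],"delta_rot": [0,0,0]},{"hand": 0,"xyz": [4.85,0,6.43],"delta_rot": [0,0,0]},{"hand": 0,"xyz": [5.42,0,7.66],"delta_rot": [0,0,0]},{"hand": 0,"xyz": [5.9,0,8.9],"delta_rot": [0,0,0]},{"hand": 0,"xyz": [6.33,0,10.2],"delta_rot": [0,0,0]},{"hand": 0,"xyz": [6.67,0,11.5],"delta_rot": [0,0,0]},{"hand": 0,"xyz": [6.93,0,12.83],"delta_rot": [0,0,0]},{"hand": 0,"xyz": [6.93,0,12.83],"delta_rot": [0,0,0]}]'

```text
clock: 34.95
position: [440.7, 110.8, 122.4]
ee_rot: [-0.031, 1.0, 0.002, 0.001]
contact_force: [-0.7, 8.9, -4.1]
gripper_width: 10.5
```

Run:
```python
from h import *
s=st();c=w2c(s["position"]);print(c,s["gripper_width"],s["contact_force"],s["wrist_torque"])
th0=np.arctan2(c[2]-3-85,90-c[0]);print(th0-.031,np.hypot(c[2]-88,90-c[0]))
```

```text
[-131.8    1.   122.4] 10.506425649827962 [-0.70177481  8.94350132 -4.0735758 ] [ 2.34806733 -0.00796329 -0.23134479]
0.12286875736877353 224.45177655790565
```

>>> apply_moves --steps '[{"hand": 0,"xyz": [0.1,0,0.7],"delta_rot": [0,0,0]},{"hand": 0,"xyz": [0.18,0,1.35],"delta_rot": [0,0,0]},{"hand": 0,"xyz": [0.24,0,2.0],"delta_rot": [0,0,0]},{"hand": 0,"xyz": [0.28,0,2.4],"delta_rot": [0,0,0]},{"hand": 0,"xyz": [0.28,0,2.8],"delta_rot": [0,0,0]},{"hand": 0,"xyz": [0.28,0,2.8],"delta_rot": [0,0,0]},{"hand": 0,"xyz": [0.28,0,2.8],"delta_rot": [0,0,0]}]'

```text
clock: 35.53
position: [437.8, 110.7, 95.5]
ee_rot: [-0.031, 1.0, 0.002, 0.001]
contact_force: [-3.2, 9.7, -3.5]
gripper_width: 11.2
```

Run:
```python
from h import *
s=st();c=w2c(s["position"]);print(c,s["gripper_width"],s["contact_force"],s["wrist_torque"])
snap("side","s21.png",5,(150,160,290,260))
```

```text
[-134.8    1.1   95.5] 11.166969189400664 [-3.19314438  9.68102909 -3.47741598] [ 2.60249087  0.634971   -0.10583392]
```

View pics/s21.png

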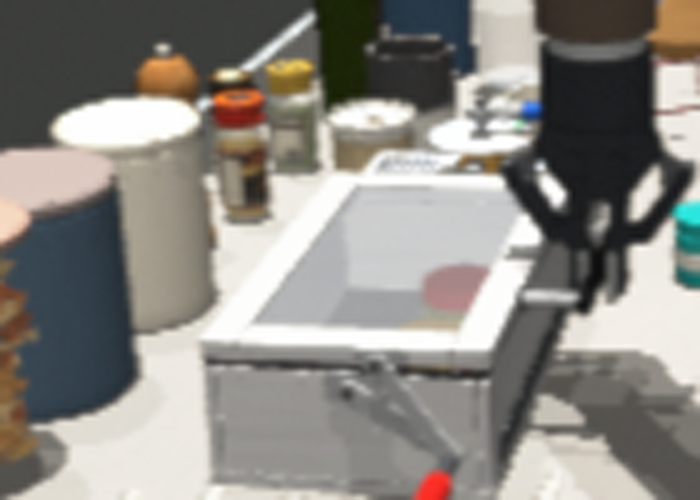

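>>> apply_moves --steps '[{"hand": 0,"xyz": [0,0,0.2],"delta_rot": [0,0,0]},{"hand": 0,"xyz": [0,0,0.4],"delta_rot": [0,0,0]},{"hand": 0,"xyz": [0,0,0.4],"delta_rot": [0,0,0]},{"hand": 0,"xyz": [0,0,0.4],"delta_rot": [0,0,0]}]'

```text
clock: 35.92
position: [437.7, 110.7, 91.6]
ee_rot: [-0.031, 1.0, 0.002, 0.001]
contact_force: [-4.1, 9.4, -3.8]
gripper_width: 10.7
```

>>> apply_moves --steps '[{"hand": 0,"xyz": [0,0,0.2],"delta_rot": [0,0,0]},{"hand": 0,"xyz": [0,0,0.4],"delta_rot": [0,0,0]},{"hand": 0,"xyz": [0,0,0.4],"delta_rot": [0,0,0]},{"hand": 0,"xyz": [0,0,0.4],"delta_rot": [0,0,0]}]'

```text
clock: 36.25
position: [437.7, 110.7, 90.2]
ee_rot: [-0.032, 0.999, 0.001, 0.001]
contact_force: [-12.2, 9.8, 19.7]
gripper_width: 10.7
```

>>> apply_moves --steps '[{"hand": 0,"xyz": [0,0,-0.2],"delta_rot": [0,0,0]},{"hand": 0,"xyz": [0,0,-0.2],"delta_rot": [0,0,0]},{"hand": 0.3,"xyz": [0,0,-0.2],"delta_rot": [0,0,0]},{"hand": 0.5,"xyz": [0,0,-0.2],"delta_rot": [0,0,0]},{"hand": 0.5,"xyz": [0,0,-0.2],"delta_rot": [0,0,0]},{"hand": 0.5,"xyz": [0,0,-0.2],"delta_rot": [0,0,0]},{"hand": 0.5,"xyz": [0,0,-3],"delta_rot": [0,0,0]},{"hand": 0.5,"xyz": [0,0,-7],"delta_rot": [0,0,0]},{"hand": 0.5,"xyz": [0,0,-11],"delta_rot": [0,0,0]},{"hand": 0.5,"xyz": [2,0,-14],"delta_rot": [0,0,0]},{"hand": 0.5,"xyz": [4,0,-14],"delta_rot": [0,0,0]},{"hand": 0.5,"xyz": [4,0,-14],"delta_rot": [0,0,0]}]'

```text
clock: 37.25
position: [395.5, 105.7, 229.7]
ee_rot: [-0.032, 0.999, 0.001, 0.001]
contact_force: [-0.3, -0.2, -0.5]
gripper_width: 42.7
```

Run:
```python
from h import *
s=st();c=w2c(s["position"]);print(c,s["position"],s["contact_force"])
p=snap("side","s22.png",5,(150,160,290,260));q=snap("top","t22.png",5,(180,140,310,260))
for l in("lid_handle","cock_axis","cock_grip","stay_knob"):
  for n in(p,q): print(l,[(w2c(t["xyz"]),np.round(t["xyz"]),t["confidence"]) for t in nets.pinpoint(n,l)[:1]])
```

```text
[-177.3   -1.5  229.7] [395.53127715 105.66178721 229.6746032 ] [-0.26503918 -0.16593755 -0.52502632]
lid_handle [(array([-135.3,   -0.6,   93.1]), array([437., 109.,  93.]), 0.61)]
lid_handle [(array([-134. ,    1.3,   89. ]), array([439., 111.,  89.]), 0.97)]
cock_axis []
cock_axis [(array([ -10.3, -217.8,  129.8]), array([ 575., -100.,  130.]), 0.85)]
cock_grip [(array([ -81. , -223.2,  129.9]), array([ 505., -110.,  130.]), 0.64)]
cock_grip [(array([ -74.9, -226.4,  127.9]), array([ 511., -113.,  128.]), 0.62)]
stay_knob [(array([-65.8, 211.9,  31.4]), array([494., 325.,  31.]), 0.54)]
stay_knob [(array([-61.7, 209.2,  28.6]), array([499., 323.,  29.]), 0.68)]
```

View pics/s22.png

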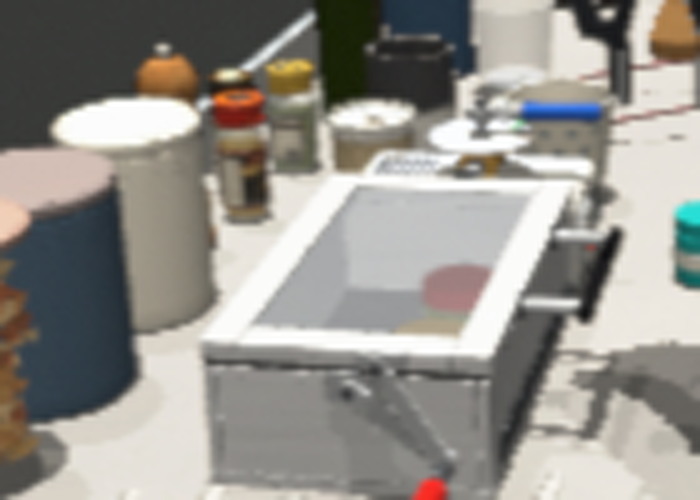

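View pics/t22.png

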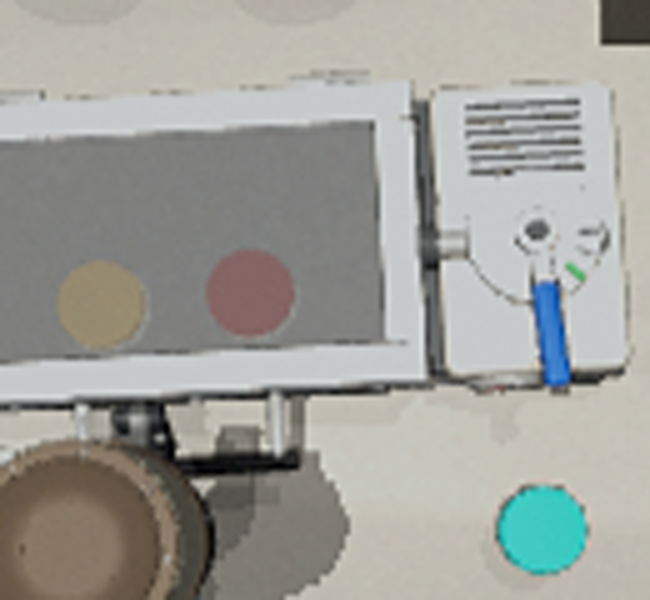

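Run:
```python
from h import *
p=get_image("top");o=cv2.inRange(cv2.cvtColor(np.ascontiguousarray(p["frame"]),cv2.COLOR_BGR2HSV),np.array((100,150,80)),np.array((125,255,255)))
o[:, :280]=0;o[:,:]=o; ys,xs=np.nonzero(o[170:230,280:310]);ys+=170;xs+=280
pts=np.array([w2c(atz(p,x,y,133)) for x,y in zip(xs,ys)]);print(len(pts),pts.mean(0))
u,s_,v=np.linalg.svd(pts[:,:2]-pts[:,:2].mean(0)); print("lever angle",np.arctan2(v[0][1],v[0][0]))
step(c2w(-75.8,-223.3,190),-1.43-np.pi)
```

```text
98 [ -72.46938776 -223.87040816  133.        ]
lever angle -3.0829043060884724
xyz cm [ -9.82 -22.28   3.77] rot [-1.000e-03 -0.000e+00  1.493e+00] heading -3.078 len 24.6
```

>>> apply_moves --steps '[{"hand": 0.5,"xyz": [0,-3,0],"delta_rot": [0,0,0.12]},{"hand": 0.5,"xyz": [0,-6,0],"delta_rot": [0,0,0.24]},{"hand": 0.5,"xyz": [-1,-9,0],"delta_rot": [0,0,0.36]},{"hand": 0.5,"xyz": [-2,-12,0],"delta_rot": [0,0,0.48]},{"hand": 0.5,"xyz": [-3,-15,0],"delta_rot": [0,0,0.6]},{"hand": 0.5,"xyz": [-5,-18,0],"delta_rot": [0,0,0.72]},{"hand": 0.5,"xyz": [-7,-20,1],"delta_rot": [0,0,0.84]},{"hand": 0.5,"xyz": [-9,-21,2],"delta_rot": [0,0,0.96]},{"hand": 0.5,"xyz": [-9.8,-22.3,3],"delta_rot": [0,0,1.08]},{"hand": 0.5,"xyz": [-9.8,-22.3,3.7],"delta_rot": [0,0,1.2]},{"hand": 0.5,"xyz": [-9.8,-22.3,3.7],"delta_rot": [0,0,1.32]},{"hand": 0.5,"xyz": [-9.8,-22.3,3.7],"delta_rot": [0,0,1.44]}]'

```text
clock: 38.8
position: [509.4, -110.5, 189.7]
ee_rot: [0.638, 0.77, -0.001, -0.001]
contact_force: [-0.2, 0.7, 0.6]
gripper_width: 43.0
```

>>> apply_moves --steps '[{"hand": 0.5,"xyz": [0,0,0],"delta_rot": [0,0,0.05]},{"hand": 0.5,"xyz": [0,0,0],"delta_rot": [0,0,0.05]},{"hand": 0.5,"xyz": [0,0,0],"delta_rot": [0,0,0.05]}]'

```text
clock: 39.05
position: [509.5, -110.0, 190.8]
ee_rot: [0.654, 0.757, -0.0, -0.0]
contact_force: [-0.1, -0.1, 0.0]
gripper_width: 42.7
```

Run:
```python
from h import *
s=st();c=w2c(s["position"]);print(c,s["position"],s["joints"])
p=snap("side","s23.png",5,(200,130,330,230))
step(c2w(-75.8,-223.3,127),-1.44-np.pi)
```

```text
[ -76.1 -223.5  190.8] [ 509.5295396  -110.02822901  190.75083923] [ 9.89058353e-02  2.66584172e-01 -3.36092302e-01  1.68130036e-05
 -9.68594081e-01 -1.52392244e+00]
xyz cm [0.01 0.03 6.38] rot [-0.    -0.     0.015] heading 1.717 len 6.4
```

View pics/s23.png

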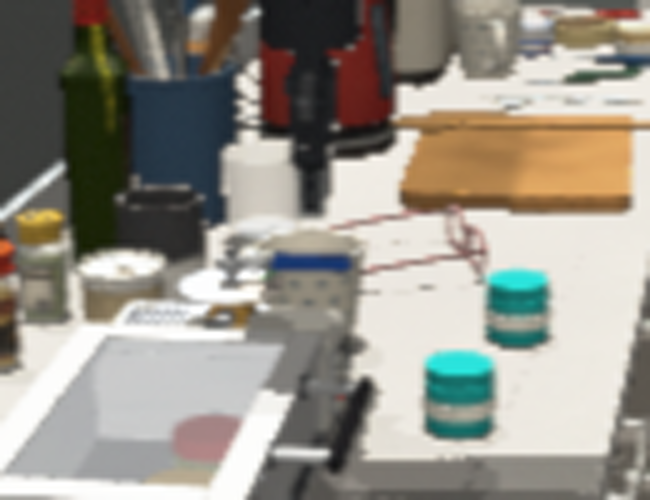

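Aligned over the lever's grip (its centre ~ (313,262) in the crop, the fingers right above). Descend and close.

>>> apply_moves --steps '[{"hand": 0.5,"xyz": [0,0,2],"delta_rot": [0,0,0]},{"hand": 0.5,"xyz": [0,0,4],"delta_rot": [0,0,0]},{"hand": 0.5,"xyz": [0,0,5.5],"delta_rot": [0,0,0]},{"hand": 0.5,"xyz": [0,0,6.2],"delta_rot": [0,0,0]},{"hand": 0.5,"xyz": [0,0,6.2],"delta_rot": [0,0,0]},{"hand": 0.5,"xyz": [0,0,6.2],"delta_rot": [0,0,0]},{"hand": 0.3,"xyz": [0,0,6.2],"delta_rot": [0,0,0]},{"hand": 0,"xyz": [0,0,6.2],"delta_rot": [0,0,0]},{"hand": 0,"xyz": [0,0,6.2],"delta_rot": [0,0,0]},{"hand": 0,"xyz": [0,0,6.2],"delta_rot": [0,0,0]},{"hand": 0,"xyz": [0,0,6.2],"delta_rot": [0,0,0]}]'

```text
clock: 40.02
position: [510.2, -110.1, 130.2]
ee_rot: [0.654, 0.756, 0.001, 0.001]
contact_force: [-2.2, -0.7, 5.8]
gripper_width: 15.0
```

Run:
```python
from h import *
s=st();c=w2c(s["position"]);print(c,s["gripper_width"],s["contact_force"])
d=c[:2]-[-10,-218];f0=np.arctan2(-d[1],-d[0]);r=np.hypot(*d);print(f0,r)
x=R.from_quat(s["ee_rot"]).apply([1,0,0]);print("tool-lever angle",np.arctan2(x[1],x[0])-np.pi/2-PH)
for k in range(0,13):
    f=f0+(0.785-f0)*k/12
    t=c2w(-10-r*np.cos(f),-218-r*np.sin(f),c[2]); dd,rv=step(t,np.pi/2+PH+f,True); print(k,round(f,3),np.round(dd,2),np.round(rv,3))
```

```text
[ -75.4 -223.5  130.2] 14.967117942713557 [-2.17221141 -0.74623297  5.82366139]
0.0839004371076257 65.63086164298014
tool-lever angle 0.08617484654560381
0 0.084 [ 0.  0. -0.] [0.002 0.001 0.002]
1 0.142 [-0.38  0.01 -0.  ] [ 0.002  0.001 -0.056]
2 0.201 [-0.76  0.05 -0.  ] [ 0.002  0.001 -0.115]
3 0.259 [-1.14  0.1  -0.  ] [ 0.002  0.001 -0.173]
4 0.318 [-1.52  0.18 -0.  ] [ 0.002  0.001 -0.231]
5 0.376 [-1.89  0.28 -0.  ] [ 0.002  0.001 -0.29 ]
6 0.434 [-2.25  0.4  -0.  ] [ 0.002  0.001 -0.348]
7 0.493 [-2.61  0.54  0.  ] [ 0.002  0.001 -0.407]
8 0.551 [-2.95  0.7   0.  ] [ 0.002  0.001 -0.465]
9 0.61 [-3.29  0.88  0.  ] [ 0.002  0.001 -0.524]
10 0.668 [-3.62  1.08  0.  ] [ 0.002  0.001 -0.582]
11 0.727 [-3.93  1.3   0.  ] [ 0.002  0.001 -0.64 ]
12 0.785 [-4.23  1.54  0.  ] [ 0.002  0.001 -0.699]
```

>>> apply_moves --steps '[{"hand": 0,"xyz": [-0.4,0,0],"delta_rot": [0,0,-0.06]},{"hand": 0,"xyz": [-0.76,0.05,0],"delta_rot": [0,0,-0.115]},{"hand": 0,"xyz": [-1.14,0.1,0],"delta_rot": [0,0,-0.173]},{"hand": 0,"xyz": [-1.52,0.18,0],"delta_rot": [0,0,-0.23]},{"hand": 0,"xyz": [-1.9,0.28,0],"delta_rot": [0,0,-0.29]},{"hand": 0,"xyz": [-2.25,0.4,0],"delta_rot": [0,0,-0.35]},{"hand": 0,"xyz": [-2.6,0.54,0],"delta_rot": [0,0,-0.41]},{"hand": 0,"xyz": [-2.95,0.7,0],"delta_rot": [0,0,-0.465]},{"hand": 0,"xyz": [-3.3,0.88,0],"delta_rot": [0,0,-0.524]},{"hand": 0,"xyz": [-3.6,1.08,0],"delta_rot": [0,0,-0.58]},{"hand": 0,"xyz": [-3.93,1.3,0],"delta_rot": [0,0,-0.64]},{"hand": 0,"xyz": [-4.23,1.54,0],"delta_rot": [0,0,-0.7]}]'

```text
clock: 41.02
position: [531.3, -149.4, 130.2]
ee_rot: [0.353, 0.935, 0.0, 0.001]
contact_force: [-2.3, 2.8, 6.5]
gripper_width: 15.2
```

>>> apply_moves --steps '[{"hand": 0,"xyz": [0,0,0],"delta_rot": [0,0,0]},{"hand": 0,"xyz": [0,0,0],"delta_rot": [0,0,0]},{"hand": 0,"xyz": [0,0,0],"delta_rot": [0,0,0]}]'

```text
clock: 41.27
position: [531.3, -149.4, 130.2]
ee_rot: [0.355, 0.935, 0.0, 0.001]
contact_force: [-1.0, 1.8, 6.1]
gripper_width: 14.9
```

Run:
```python
from h import *
s=st();c=w2c(s["position"]);print(c,s["gripper_width"],s["contact_force"],s["wrist_torque"])
d=c[:2]-[-10,-218];print(np.arctan2(-d[1],-d[0]),np.hypot(*d))
x=R.from_quat(s["ee_rot"]).apply([1,0,0]);print("tool-lever angle",np.arctan2(x[1],x[0])-np.pi/2-PH)
```

```text
[ -56.7 -264.1  130.2] 14.900132804200672 [-0.95782998  1.78582422  6.13816947] [0.50801705 0.3611923  0.1717212 ]
0.778932736246295 65.62088082310387
tool-lever angle 0.7873913465732927
```

Lever at about 0.78. Release and rise, then check.

>>> apply_moves --steps '[{"hand": 0.2,"xyz": [0,0,0],"delta_rot": [0,0,0]},{"hand": 0.4,"xyz": [0,0,0],"delta_rot": [0,0,0]},{"hand": 0.5,"xyz": [0,0,0],"delta_rot": [0,0,0]},{"hand": 0.5,"xyz": [0,0,0],"delta_rot": [0,0,0]},{"hand": 0.5,"xyz": [0,0,-2],"delta_rot": [0,0,0]},{"hand": 0.5,"xyz": [0,0,-5],"delta_rot": [0,0,0]},{"hand": 0.5,"xyz": [0,0,-9],"delta_rot": [0,0,0]},{"hand": 0.5,"xyz": [1,3,-12],"delta_rot": [0,0,0]},{"hand": 0.5,"xyz": [4,5,-12],"delta_rot": [0,0,0]},{"hand": 0.5,"xyz": [7,7,-12],"delta_rot": [0,0,0]},{"hand": 0.5,"xyz": [10,9,-12],"delta_rot": [0,0,0]},{"hand": 0.5,"xyz": [10,9,-12],"delta_rot": [0,0,0]}]'

```text
clock: 42.27
position: [514.6, -11.8, 249.2]
ee_rot: [0.353, 0.936, 0.001, -0.0]
contact_force: [0.1, -0.5, -0.5]
gripper_width: 43.2
```

Run:
```python
from h import *
s=st();print(w2c(s["position"]),s["contact_force"],s["joint_vel"])
p=snap("top","t24.png",5,(180,140,320,260));q=snap("side","s24.png",1.5)
hs=cv2.cvtColor(np.ascontiguousarray(p["frame"]),cv2.COLOR_BGR2HSV);o=cv2.inRange(hs,np.array((100,150,80)),np.array((125,255,255)))
ys,xs=np.nonzero(o[160:230,275:320]);ys+=160;xs+=275
pts=np.array([w2c(atz(p,x,y,133)) for x,y in zip(xs,ys)]);m=pts.mean(0);print(len(pts),m)
u,s_,v=np.linalg.svd(pts[:,:2]-m[:2]); print("lever",np.arctan2(v[0][1],v[0][0])%np.pi, np.arctan2(-(m[1]+218),-(m[0]+10)))
for l in("lid_handle","cock_grip","mill_small","tin","mug_dots"):
  for n in(p,q): print(l,[(w2c(t["xyz"]),np.round(t["xyz"]),round(t["confidence"],2)) for t in nets.pinpoint(n,l)[:1]])
```

```text
[ -65.3 -125.7  249.2] [ 0.10966463 -0.53412618 -0.52207306] [-0.06971881  0.02401928  0.02579798  0.02654138 -0.00591689  0.07967951]
98 [ -54.54183673 -262.3         133.        ]
lever 0.7931050429867388 0.7826760659458385
lid_handle [(array([-133.4,    1.8,   90.5]), array([439., 112.,  90.]), 0.85)]
lid_handle [(array([-134.4,   -3.5,   93.1]), array([438., 106.,  93.]), 0.91)]
cock_grip [(array([ -58.2, -269.6,  128.5]), array([ 530., -155.,  128.]), 0.56)]
cock_grip [(array([ -60.7, -268.8,  132.5]), array([ 528., -154.,  132.]), 0.56)]
mill_small [(array([-211.8,  306.5,   -0.8]), array([343., 411.,  -1.]), 0.5)]
mill_small [(array([-209.6,  302.7,    2.7]), array([346., 407.,   3.]), 0.72)]
tin [(array([ 118.7, -383.8,   -2.1]), array([ 713., -259.,   -2.]), 0.67)]
tin [(array([ 123.2, -382.5,   -5.1]), array([ 718., -257.,   -5.]), 0.45)]
mug_dots [(array([ -27.9, -371.3,   -4.4]), array([ 566., -255.,   -4.]), 0.57)]
mug_dots [(array([ -32.6, -377.9,    2.6]), array([ 562., -262.,    3.]), 0.72)]
```

View pics/t24.png

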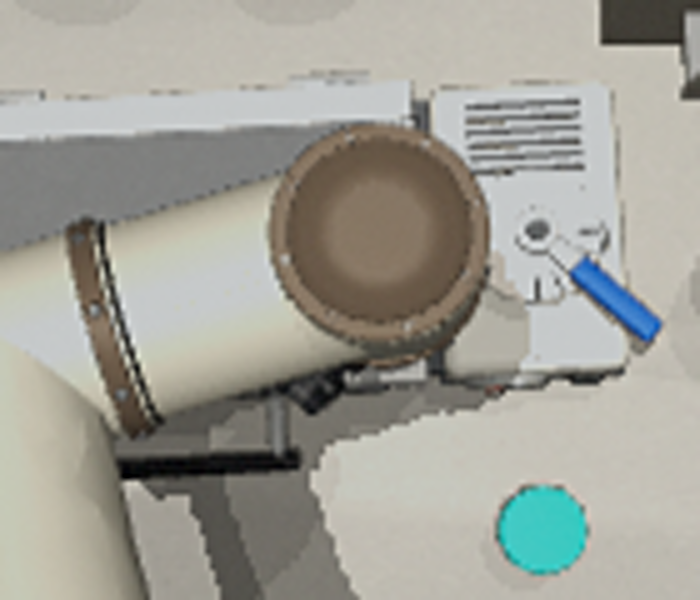

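View pics/s24.png

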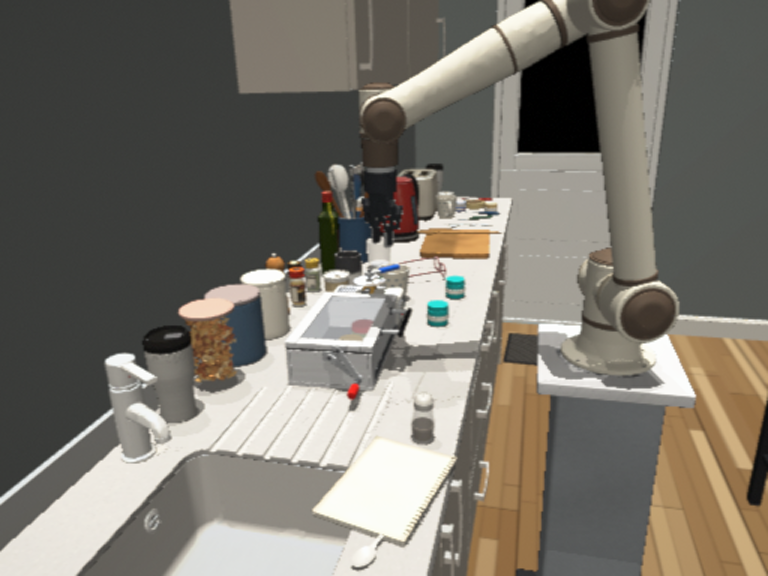

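```bash
python3 -c "
from h import *
print(st()['contact_force'],st()['clock']);print(workorder.job_done())"
```

```text
[-0.68896162  1.11126814  0.59482963] 42.8667
the job is handed in; nothing more can be done
None
```

The lid is shut over both jam jars, the cock lever is at the half-open mark, and the job is handed in at about 43 s on the clock. It reports no verdict.

- **Lid and stay:** I raised the lid by its handle and pushed the red knob back to its stop. The networks put it within about 3 mm of the locked position. After the jars were in, I pulled it forward to unlock the stay and lowered the lid under grip, at about 0.7 rad/s by the commanded path.
- **Jars:** only jam_jar_1 (brass cap, red jam) and jam_jar_4 (red cap, green jam) were present. They stood upright at chamber (-33, 47) and (-32, -46) mm, and still showed through the lid after it was shut. I left the two turquoise look-alikes alone.
- **Cock:** the lever was turned to the green mark. The camera reads 0.78–0.79 rad against the target of 0.785.

**Last checks:**
- The handle was at z 90–93 mm against 92 expected for a shut lid.
- The salt shaker, tin and mug were within about 5 mm of their first readings.
- The hand was clear of everything. Its force reading of about 1 N at hand-in is typical of its readings in free air.
- At first closing, the lid still hung slightly open, with the grip carrying its weight. I pressed it about 5 mm further until it seated at 20 N.

No check failed or disagreed beyond the networks' few millimetres.

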